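# Load a probe card into a slide-out rack tray

## Task

Pull the rack tray out by its handle until its slides lock, and lay the probe card flat on the tray between the two ribs, lengthwise along the tray's travel; set it down, do not drop it. Then press the release key, push the tray fully home with the card still in its place, and leave the tape roll, swab tub and dropper bottle where they stand.

Things in the scene. Friction and masses are not known exactly. Their poses are not given: they have to be found in the camera images.
- rack: Grey bench rack, fixed, 184 wide, 165 deep, 195 high. Origin on the table under the middle of its front opening; +x points into the rack (the tray comes out along -x), +z up. Its top unit overhangs the front by 40 mm, underside 150 mm above the table: an upright gripper cannot reach the handle of the closed tray; tilt the tool about 40 degrees, fingers pointing down and into the rack.
- tray (a joint): Travel of the tray out of the rack, m: 0 = home, 0.155 = slides lock, 0.161 = end stop; starts at 0 to 0.012. Friction about 1.5 N; from 0.12 to 0.155 the latch dips the key and adds about 2 N, then the key springs up and the tray cannot go back until the key is pressed.
- handle (a point): Middle of the upright bar of the tray's bow handle; axes parallel to the rack's. Bar 14 mm wide (y), 12 thick (x), 54 high, its middle 51 mm above the table, 40 mm before the front panel's face and 40 mm to the -y side of the tray's middle. Pinch it across y.
- tray_bed (a point): Where the card's underside centre belongs: on the tray's floor, 26 mm above the table; axes parallel to the rack's. Floor 146 mm wide inside; two ribs across it, 7 mm high, 92 mm apart, lie 46 mm before and behind this point (x). Side walls 16 mm high. Front panel's inner face 58 mm before this point, its top 79 mm above the table. Tray locked out: 53 mm before the overhang.
- release (a joint): How far the release key is pressed down, m: 0 = up, 0.009 = fully down. Spring 1.5 N at rest, 4 N fully down. The latch is free when pressed beyond 0.006; hold it down while the tray starts inward. From tray travel 0.145 to 0.12 the latch itself holds the key down, then it springs up.
- release_tread (a point): Middle of the top of the release key's tread; axes parallel to the rack's. L-shaped black key before the front panel, 40 mm to the +y side of the tray's middle: level tread 32 mm wide (y), 28 deep (x), 44 mm above the table, pressed straight down; at its inner end, 14 mm past this point in +x, a plate stands 25 mm above the tread, for pushing the tray in.
- probe_card: Green probe card, 52 x 78 mm (x, y), card body 8 mm thick with parts up to 11 mm, 60 g, lying flat. Origin at the centre of its underside; y is its long axis. Grip it across the 52 mm (x). Either way round will do.
- kapton_roll: Clear tape roll, 74 mm across, 19 mm high; bystander.
- swab_tub: Clear tub with swabs, 60 mm wide, 86 mm high; bystander.
- drop_bottle: Brown dropper bottle, 36 mm wide, 79 mm high; bystander.

How it is judged:
On the way, in this order (a step that is already met when the one before it is completed fails the run):
1. the tray is pulled out until it is locked: travel over 0.150, release key up again (value of joint tray above 0.15 m and value of joint release below 0.0025 m), for 0.2 s.
2. with the tray still locked out, the card lies flat between the ribs, let go (all of step 1 and x of probe_card in the frame of tray_bed between -0.012 and 0.012 m and y of probe_card in the frame of tray_bed between -0.025 and 0.025 m and z of probe_card in the frame of tray_bed between -0.004 and 0.004 m and angle between the y axis of probe_card and the x axis of tray_bed, either way round below 0.21 rad and angle between probe_card's own z axis and vertical below 0.08 rad and contact force between the fingers and probe_card below 0.05 N), for 0.2 s.
3. the release key is pressed and the tray starts inward (value of joint release above 0.004 m and value of joint tray below 0.148 m).
At the end, for the whole second after the job is handed in: Tray home within 4 mm, release key up, probe card at rest and flat on the tray floor between the ribs: centre within 12 mm of the marked point along the tray and 25 mm across, underside within 4 mm of the floor, long axis along the travel within 12 degrees, either way round (value of joint tray below 0.004 m and value of joint release below 0.0025 m and x of probe_card in the frame of tray_bed between -0.012 and 0.012 m and y of probe_card in the frame of tray_bed between -0.025 and 0.025 m and z of probe_card in the frame of tray_bed between -0.004 and 0.004 m and angle between the y axis of probe_card and the x axis of tray_bed, either way round below 0.21 rad and angle between probe_card's own z axis and vertical below 0.08 rad and linear speed of probe_card below 0.02 m/s); the robot touches nothing.
It fails at once if the card falls freely (over 0.7 m/s, let go) (linear speed of probe_card above 0.7 m/s and contact force between the fingers and probe_card below 0.05 N).
It fails at once if the tape roll, swab tub or dropper bottle is moved by more than 30 mm (distance of any of kapton_roll, swab_tub, drop_bottle from where it was at the start of the episode above 0.03 m).
It also fails if it takes over 66 s, if anything falls off the work surface, if the arm or the gripper's body presses on something with over 40 N, if the wrist force passes 120 N, or if a joint passes its speed limit or range.

## Robot

A 7-joint arm with a two-finger parallel gripper is mounted at the origin on the work surface; the furniture and walls round the work are solid. World frame = base frame: x ahead of the robot, y to its left, z up, the work surface at z = 0. Lengths are in m, angles in rad, forces in N, time in s.
With the tool pointing down it reaches from about 0.425 to 0.825 m from the base axis. Payload 3.6 kg.
Tool frame: the origin (TCP) lies between the finger pads; the fingertips stand 17 mm ahead of it and the grasp point (between the pads) lies 2 mm behind it; z points along the fingers, y is the direction in which the jaws open and shut (so a half turn about z gives the same grasp; the last joint's range is limited). The gripper opens to 93 mm and grips with 3 to 60 N. Pads are 15 mm wide; open, the fingers measure 128 mm over their backs; the gripper's body (75 mm by 188 mm) begins 65 mm behind the grasp point.
Start: joints at [-1.145, 0.615, -0.013, 1.423, 0.008, 1.103, -0.04], TCP at [0.284, 0.584, 0.236] pointing down, gripper open.
Joint ranges: [-3.12, 3.12], [-0.3, 2.06], [-1.34, 1.32], [0.26, 2.42], [-1.36, 4.5], [0.01, 1.98], [-2.84, 2.84]. Speed limits (rad/s): [2.79, 2.79, 3.14, 3.14, 3.14, 3.14, 3.14].

## Interface

Orientations are given as a rotation vector (axis times angle).
In Python, from cell import bot gives the robot as it stands.
- The arm moves only by the shell command python3 -m handwheel 'ROWS' [FORCE]. ROWS is JSON, a list of rows, each a list of 7 numbers: the shift along the tool's x, y, z in cm, then the turn, a rotation vector about the tool's x, y, z in rad, then the opening, from 0 (shut) to 1 (fully open). A call has 1 to 8 rows; each row is the pose to reach, as a shift and turn from the pose commanded when the call began, along the tool's axes at that moment; what a row does not reach only later rows make up. A row lasts 1/12 s, in which the tool goes at most 41.7 mm and 7.16 degrees, less where a joint would pass 70% of its speed; a pose out of reach is approached as far as the arm can. A call with a gripper value outside its range is refused whole. The fingers move at their own pace and stop on an object; FORCE is the grip in N (left out, the last holds). Time passes only in rows, so rows that repeat a pose let the fingers close. It gives the time, the measured TCP pose, the force and the opening at its end, in the units of the state.
- bot.sense(): the state, without advancing time (a new reading comes with each control period).
- bot.read_camera(name): name is "side" or "top"; returns the picture (384x512x3 uint8, red, green, blue); there is no depth.
- bot.calibration(name): a dict with "K" (3x3 intrinsics, pixels), "eye" and "attitude" of the camera in the world. Camera axes: x right, y up, looking along -z (the intrinsics and any distortion apply to the point x, -y, -z); pixel columns grow to the right and rows downward; lengths in m; the calibration is good to about 2 mm. A picture is of the moment at which its call begins. calibration takes no time and is no camera call.
- bot.job_done(): hands the job in, once; it reports no verdict.
The state is a dict: "time": time; "joint_pos": joint angles; "joint_vel": joint speeds; "joint_efforts": joint torques, N m; "eef_pos": TCP position; "ee_rot": TCP orientation; "wrist_force": force on the tool from outside, world axes, zero at the start; "ft_torque": the same for the moment, N m; "finger_gap": finger opening in m.
Only numpy, scipy, OpenCV 4.12 (cv2) and the standard library are available. Lean on these libraries where they do the work, as an engineer would, in place of code of your own. Each camera call takes 0.05 s, during which the arm holds its last target.

## Working session

There is one attempt and no reset: what is moved stays moved. The work goes in short steps, Python scripts to look and compute and a shell command to move; the robot and the scene stay as the last step left them, time stands still between calls to the robot, and variables do not carry over. Pictures are saved under pics/ and viewed, and the job is handed in when it is done.

```bash
ls; mkdir -p pics; python3 - <<'E'
from cell import bot
import cv2
s=bot.sense();print(s)
for n in ("side","top"):
    c=bot.calibration(n);print(n,c)
    cv2.imwrite(f"pics/{n}0.png",bot.read_camera(n)[:,:,::-1])
E
```

```text
pics
{'time': 0.0, 'joint_pos': array([-1.1445138 ,  0.61591493, -0.0126232 ,  1.42492145,  0.00811199,
        1.10341419, -0.0404254 ]), 'joint_vel': array([-0.00019291, -0.00039864,  0.00029807,  0.00132358,  0.00068038,
       -0.00091938,  0.00148423]), 'joint_efforts': array([ 6.62562502e-05, -4.58933365e+01,  2.09215209e-01, -1.65741634e+01,
       -6.10401342e-02,  2.05667980e-02,  2.49635859e-04]), 'eef_pos': array([0.28401075, 0.5838152 , 0.23447644]), 'ee_rot': array([-0.70496727, -3.06091679,  0.00400614]), 'wrist_force': array([0.21433834, 0.47905317, 0.4555238 ]), 'ft_torque': array([0.05118297, 0.02259561, 0.0293794 ]), 'finger_gap': 0.09292132484493497}
side {'K': array([[442.16168503,   0.        , 252.83400955],
       [  0.        , 442.16168503, 198.23897992],
       [  0.        ,   0.        ,   1.        ]]), 'eye': array([0.24154148, 0.9432257 , 1.08573603]), 'attitude': array([ 0.14684639, -0.99825617, -2.66004595])}
top {'K': array([[481.72089467,   0.        , 256.90809043],
       [  0.        , 481.72089467, 188.72711405],
       [  0.        ,   0.        ,   1.        ]]), 'eye': array([-0.33193531,  0.02073713,  1.15920578]), 'attitude': array([ 0.53234038, -0.48765689, -1.45334256])}
```

View pics/side0.png

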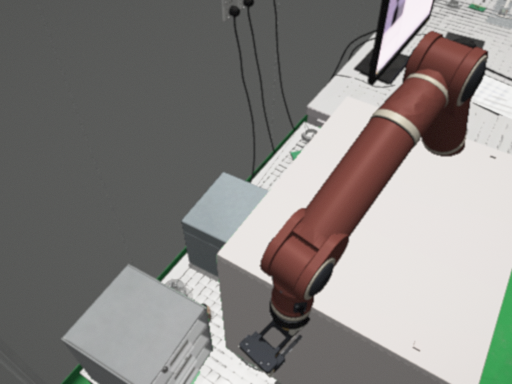

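View pics/top0.png

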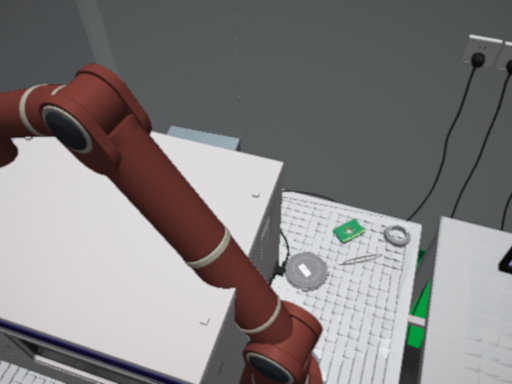

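```bash
cat > h.py <<'E'
import numpy as np, cv2
from scipy.spatial.transform import Rotation as R
from cell import bot
def cam(n):
    c=bot.calibration(n); return c['K'],np.array(c['eye']),R.from_rotvec(c['attitude']).as_matrix()
def proj(n,P):
    K,e,A=cam(n); p=(np.atleast_2d(P)-e)@A; p=p*[1,-1,-1]
    q=p@K.T; return q[:,:2]/q[:,2:]
def ray(n,uv):
    K,e,A=cam(n); uv=np.atleast_2d(uv).astype(float)
    d=np.c_[uv,np.ones(len(uv))]@np.linalg.inv(K).T*[1,-1,-1]@A.T
    return e,d
def onz(n,uv,z):
    e,d=ray(n,uv); return e+d*((z-e[2])/d[:,2])[:,None]
def tri(uvs,uvt):
    M=np.zeros((3,3));b=np.zeros(3);L=[]
    for n,uv in (("side",uvs),("top",uvt)):
        e,d=ray(n,uv);d=d[0]/np.linalg.norm(d[0]);Q=np.eye(3)-np.outer(d,d);M+=Q;b+=Q@e;L.append((e,Q))
    x=np.linalg.solve(M,b);return x,[np.linalg.norm(Q@(x-e)) for e,Q in L]
def shot(n,name,scale=1,box=None):
    im=np.ascontiguousarray(bot.read_camera(n)[:,:,::-1]); cv2.imwrite(f"pics/{name}_raw.png",im)
    if box: x0,y0,x1,y1=box; v=im[y0:y1,x0:x1]
    else: v=im
    v=cv2.resize(v,None,fx=scale,fy=scale,interpolation=cv2.INTER_CUBIC); cv2.imwrite(f"pics/{name}.png",v); return im
E
python3 - <<'E'
from h import *
for n in("side","top"):
    im=cv2.imread(f"pics/{n}0.png"); im=cv2.resize(im,None,fx=1.5,fy=1.5)
    for x in np.arange(-.6,1.01,.2):
        for y in np.arange(-1,1.01,.2):
            K,e,A=cam(n)
            if ((np.array([x,y,0])-e)@A)[2]>-.1: continue
            u,v=proj(n,[x,y,0])[0]*1.5
            if 0<u<768 and 0<v<576:
                cv2.circle(im,(int(u),int(v)),2,(0,0,255),-1); cv2.putText(im,f"{x:.1f},{y:.1f}",(int(u),int(v)),0,.35,(0,0,255),1)
    cv2.imwrite(f"pics/{n}0g.png",im)
E
```

```text
(no output)
```

View pics/side0g.png

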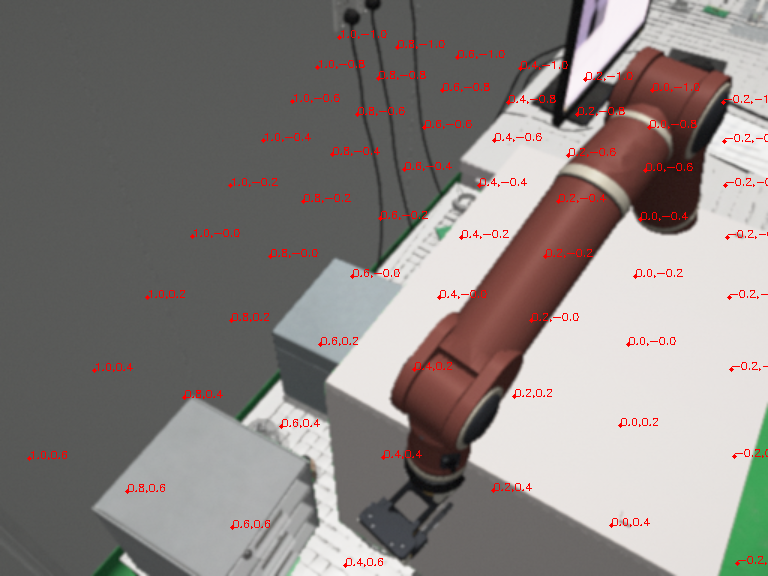

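View pics/top0g.png

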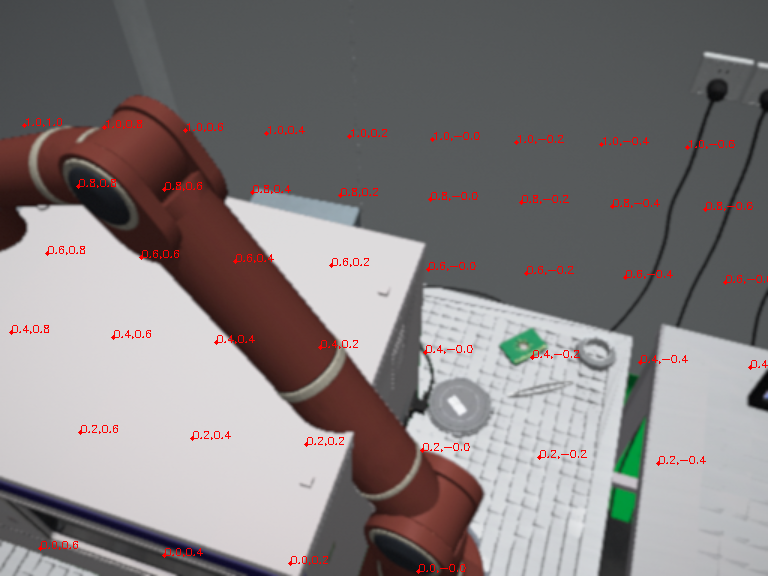

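```bash
python3 - <<'E'
from h import *
s=cv2.imread("pics/side0.png");t=cv2.imread("pics/top0.png")
cv2.imwrite("pics/a.png",cv2.resize(s[170:384,50:320],(800,634))[:600])
cv2.imwrite("pics/b.png",cv2.resize(t[120:330,150:430],(800,600)))
print(proj("side",[0.284,.584,.236]),proj("top",[0.284,.584,.236]))
print(tri((345,97),(283,163)))
E
```

```text
[[285.00209603 345.47657289]] [[ 37.09864494 211.11070518]]
(array([0.29843006, 0.01319878, 0.42978764]), [np.float64(0.0014203328687223654), np.float64(0.0014203328687223498)])
```

View pics/a.png

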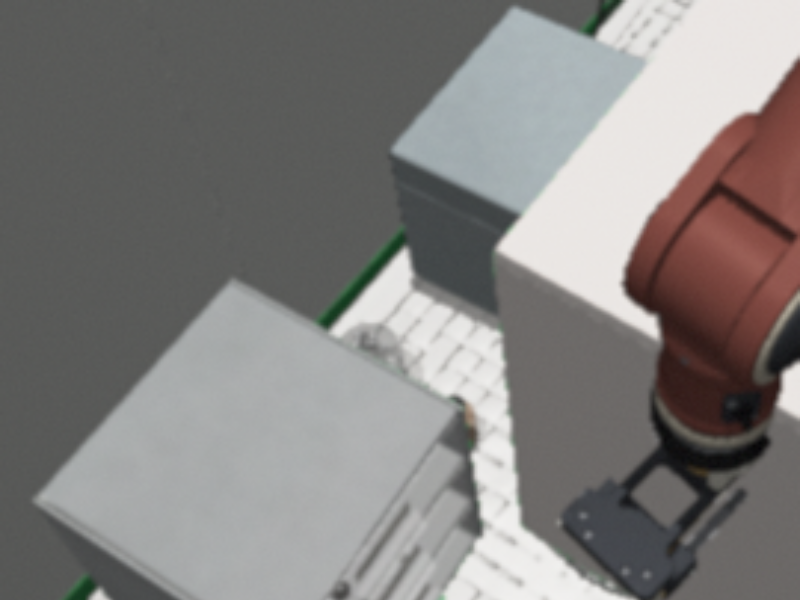

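View pics/b.png

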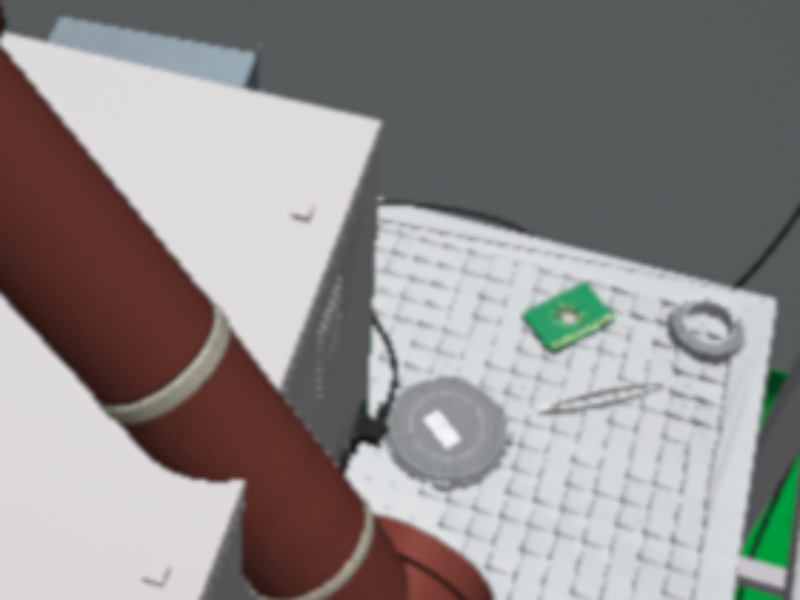

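```bash
python3 - <<'E'
from h import *
print("cab side",onz("side",[(345,97),(222,255),(447,368)],.43).round(3))
print("cab top",onz("top",[(283,163),(205,355),(195,384)],.43).round(3))
f=lambda u,v:(50+u*270/800,170+v*214/634)
print("rack top",onz("side",[f(233,278),f(36,500),f(470,408)],.195).round(3))
print("blue box",onz("side",[f(515,5),f(390,150),f(520,215),f(645,60)],.2).round(3))
print("card",onz("top",[(349,230)],.008),"roll",onz("top",[(397,235)],.0095),"disc",onz("top",[(306,270)],.02))
print("bottle?",onz("side",[f(465,420)],.04),onz("side",[f(380,345)],.05))
E
```

```text
cab side [[0.299 0.012 0.43 ]
 [0.424 0.542 0.43 ]
 [0.037 0.624 0.43 ]]
cab top [[ 0.297  0.014  0.43 ]
 [-0.092  0.121  0.43 ]
 [-0.135  0.13   0.43 ]]
rack top [[0.689 0.491 0.195]
 [0.732 0.698 0.195]
 [0.468 0.537 0.195]]
blue box [[0.581 0.139 0.2  ]
 [0.621 0.336 0.2  ]
 [0.492 0.365 0.2  ]
 [0.444 0.167 0.2  ]]
card [[ 0.42088064 -0.18342882  0.008     ]] roll [[ 0.41069116 -0.31607065  0.0095    ]] disc [[ 0.28107103 -0.06128155  0.02      ]]
bottle? [[0.50724295 0.47780426 0.04      ]] [[0.60373373 0.43850704 0.05      ]]
```

```bash
python3 - <<'E'
from h import *
s=cv2.imread("pics/side0.png")
v=s[260:384,55:225]; v=cv2.resize(v,None,fx=4.7,fy=4.7,interpolation=cv2.INTER_CUBIC); v=cv2.convertScaleAbs(v,alpha=1.3,beta=0)
print(v.shape);cv2.imwrite("pics/c.png",v)
E
```

```text
(583, 799, 3)
```

View pics/c.png

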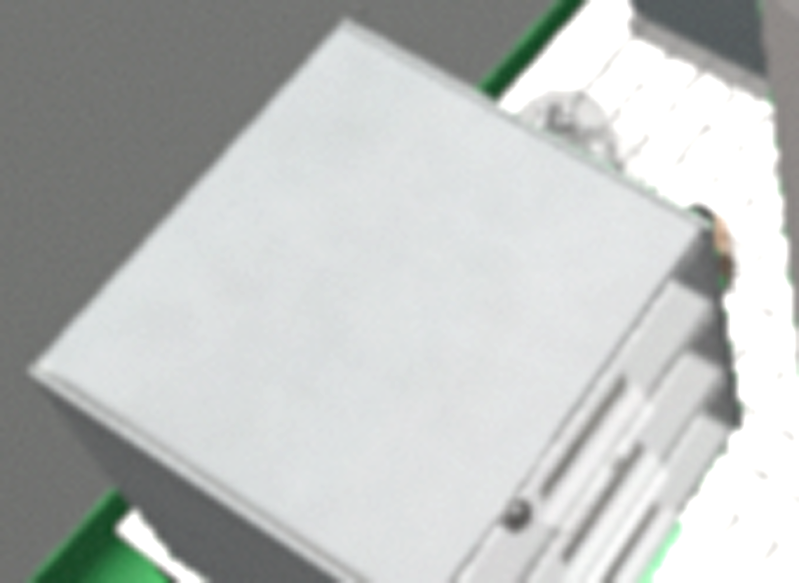

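```bash
python3 - <<'E'
from h import *
s=cv2.imread("pics/side0.png")
v=s[165:285,170:280]; v=cv2.resize(v,None,fx=5,fy=5,interpolation=cv2.INTER_CUBIC)
cv2.imwrite("pics/d.png",v)
g=lambda u,v:(55+u/4.7,260+v/4.7)
print("grey z=.3",onz("side",[g(345,20),g(32,370),g(705,228)],.3).round(3))
print("grey foot",onz("side",[g(740,425)],0).round(3))
E
```

```text
grey z=.3 [[0.636 0.545 0.3  ]
 [0.674 0.727 0.3  ]
 [0.447 0.588 0.3  ]]
grey foot [[0.465 0.553 0.   ]]
```

View pics/d.png

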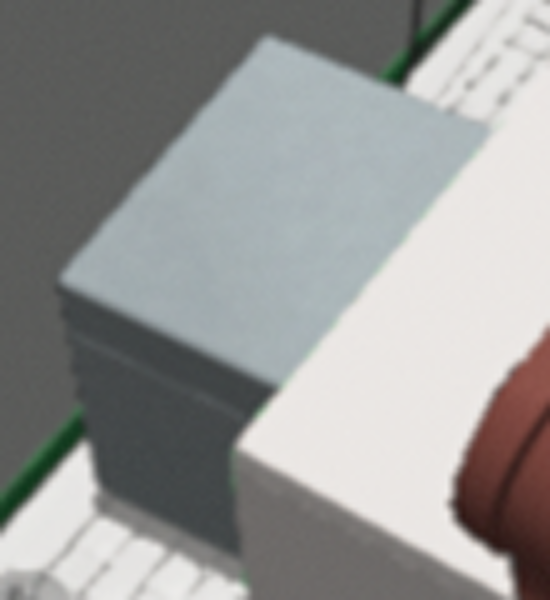

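```bash
python3 - <<'E'
from h import *
g=lambda u,v:(170+u/5,165+v/5)
p=onz("side",[g(265,37),g(60,280),g(488,125),g(275,388)],.195);print(p.round(3),np.linalg.norm(p[0]-p[1]))
print("line z=.15",onz("side",[g(75,335),g(245,412)],.15).round(3))
print("foot",onz("side",[g(100,515),g(238,570)],0).round(3))
print(np.degrees(np.arctan2(*(p[0]-p[1])[1::-1])))
for z in (0,.02,.05): print(onz("top",[(283,193)],z))
E
```

```text
[[0.584 0.138 0.195]
 [0.622 0.333 0.195]
 [0.445 0.162 0.195]
 [0.495 0.362 0.195]] 0.1993248104196481
line z=.15 [[0.619 0.334 0.15 ]
 [0.517 0.351 0.15 ]]
foot [[0.614 0.349 0.   ]
 [0.526 0.358 0.   ]]
-101.1113422142756
[[0.54791208 0.00626805 0.        ]]
[[0.53273191 0.00651769 0.02      ]]
[[0.50996164 0.00689214 0.05      ]]
```

```bash
python3 - <<'E'
from h import *
print("cab foot",onz("side",[(225.5,345),(256,372)],0).round(3), onz("side",[(222,255),(447,368),(345,97)],.43).round(3))
print(proj("side",[0.284,.572,.43]))
s=cv2.imread("pics/side0.png")
v=s[60:120,290:420]; cv2.imwrite("pics/e.png",cv2.resize(v,None,fx=5,fy=5))
v=s[240:384,200:360]; cv2.imwrite("pics/f.png",cv2.resize(v,None,fx=4,fy=4))
hsv=cv2.cvtColor(s,cv2.COLOR_BGR2HSV);print(s[210,225],s[300,140],s[190,225])
E
```

```text
cab foot [[0.439 0.53  0.   ]
 [0.345 0.57  0.   ]] [[0.424 0.542 0.43 ]
 [0.037 0.624 0.43 ]
 [0.299 0.012 0.43 ]]
[[294.24805646 291.46846395]]
[183 180 169] [174 174 172] [183 180 170]
```

View pics/f.png

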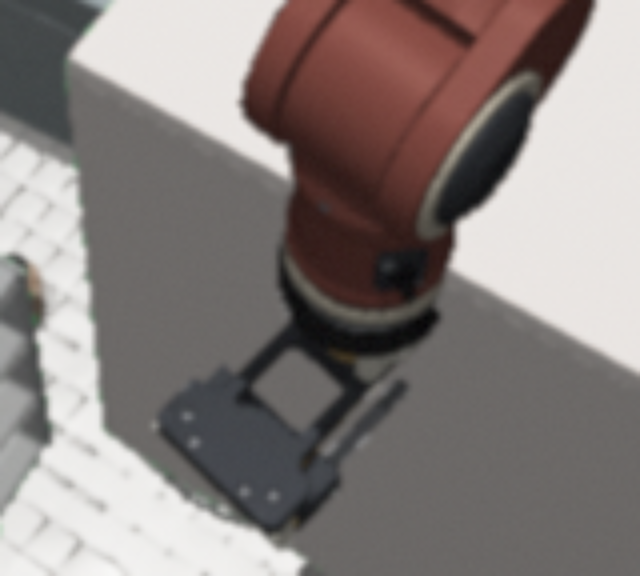

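View pics/e.png

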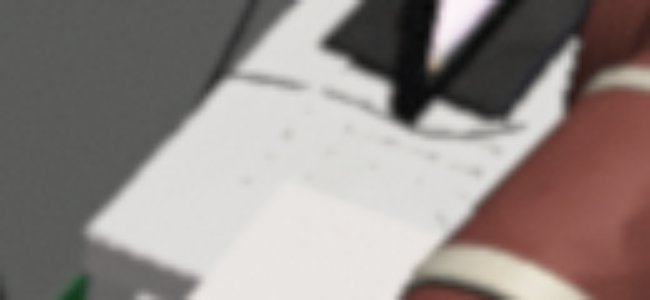

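```bash
python3 - <<'E'
from h import *
print("cab foot corner in top",proj("top",[[.298,.013,0],[.298,.013,.43]]).round(1))
s=bot.sense(); T=R.from_rotvec(s['ee_rot']).as_matrix(); p=s['eef_pos']; print(T.round(2))
im=cv2.imread("pics/side0.png")[230:384,190:370]; im=cv2.resize(im,None,fx=4,fy=4)
def d(pl,c,txt):
    u=proj("side",p+T@np.array(pl))[0]; u=((u-[190,230])*4).astype(int); cv2.circle(im,tuple(int(k) for k in u),4,c,-1); cv2.putText(im,txt,tuple(int(k) for k in u),0,.5,c,1)
d([0,0,0],(0,0,255),"tcp"); d([0,0,.017],(0,0,255),"tip")
for sy in(-1,1):
    d([0,sy*.064,.017],(0,255,255),f"f{sy}"); d([0,sy*.064,-.067],(0,255,255),f"k{sy}")
    for sx in(-1,1): d([sx*.0375,sy*.094,-.067],(255,0,0),"b")
d([0,0,-.2],(0,255,0),"-200")
cv2.imwrite("pics/g.png",im)
E
```

```text
cab foot corner in top [[277.9 266.5]
 [283.4 162.5]]
[[-0.9   0.44 -0.  ]
 [ 0.44  0.9  -0.  ]
 [-0.   -0.   -1.  ]]
```

View pics/g.png

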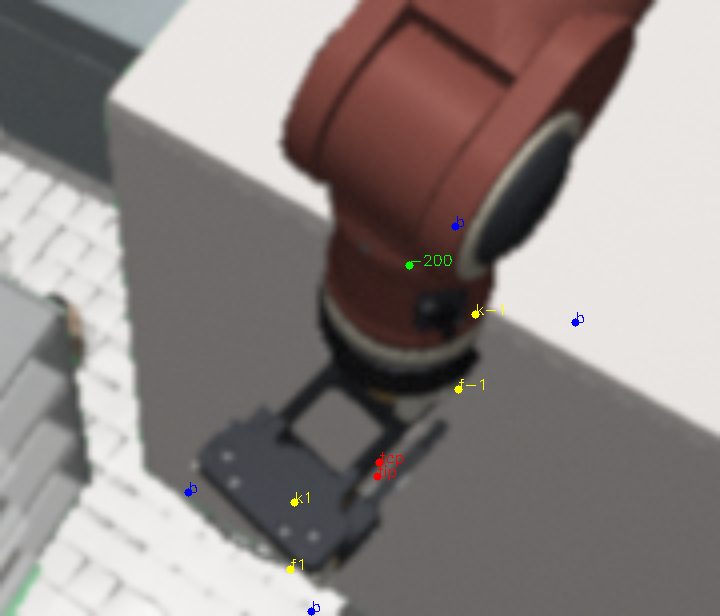

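```bash
python3 -m handwheel '[[0,0,-1,0,0,0,1],[0,0,-3,0,0,0,1],[0,0,-5,0,0,0,1],[0,0,-7,0,0,0,1],[0,0,-9,0,0,0,1]]'
```

```text
time: 0.52
eef_pos: [0.2843, 0.5843, 0.3271]
ee_rot: [-0.705, -3.061, 0.0]
wrist_force: [0.7, 0.5, -0.1]
finger_gap: 0.0926
```

```bash
cat >> h.py <<'E'
def rel(pos,Rm,p0=None,R0=None):
    s=bot.sense(); T=R.from_rotvec(s['ee_rot']).as_matrix() if R0 is None else R0; p=s['eef_pos'] if p0 is None else p0
    d=T.T@(np.array(pos)-p)*100; r=R.from_matrix(T.T@Rm).as_rotvec()
    print("shift cm",d.round(2),"rot",r.round(3)," n=%d"%max(np.ceil(np.linalg.norm(d)/4.1),np.ceil(np.degrees(np.linalg.norm(r))/7.1)))
def frame(yaw,tilt):
    """tool: x along rack x at tilt 0, y along -rack y; tilt toward rack x"""
    c,s=np.cos(yaw),np.sin(yaw); X=np.array([c,s,0]);Z=np.array([0,0,-1.]);Y=np.cross(Z,X)
    t=tilt; z=np.cos(t)*Z+np.sin(t)*X; x=np.cross(Y,z); return np.c_[x,Y,z]
E
python3 -m handwheel '[[0,0,-4,0,0,0,1],[0,0,-8,0,0,0,1],[0,0,-12,0,0,0,1],[0,0,-16,0,0,0,1],[0,0,-20,0,0,0,1],[0,0,-22,0,0,0,1]]'
python3 - <<'E'
from h import *
s=cv2.imread("pics/side0.png").astype(int)
b,g,r=s[...,0],s[...,1],s[...,2]
m=((b-r>8)&(b>140)&(b<210)).astype(np.uint8); m[:,280:]=0; m[:160]=0
n,l,st,_=cv2.connectedComponentsWithStats(m); i=1+st[1:,4].argmax(); print(st[i]); m=(l==i).astype(np.uint8)
c=max(cv2.findContours(m,0,1)[0],key=cv2.contourArea)[:,0]+0.0
A,B,C,D=[np.array(q,float) for q in ((223,172),(182,221),(267.5,190),(225,242.5))]
def fit(P,Q):
    d=(Q-P)/np.linalg.norm(Q-P);n=np.array([-d[1],d[0]]);t=(c-P)@d
    k=c[(abs((c-P)@n)<3)&(t>4)&(t<np.linalg.norm(Q-P)-4)]
    vx,vy,x0,y0=cv2.fitLine(k.astype(np.float32),cv2.DIST_HUBER,0,.01,.01)[:,0];print(len(k))
    return np.cross([x0,y0,1],[x0+vx,y0+vy,1])
right,back,front=fit(A,B),fit(B,D),fit(A,C)
h=lambda a,b:(lambda q:q[:2]/q[2])(np.cross(a,b))
a,bk=h(right,front),h(right,back); print(a,bk)
W=onz("side",[a,bk],.195);print(W.round(4),np.linalg.norm(W[0]-W[1]))
for nm,L,P,u in(("right",right,A,B),("back",back,B,D),("front",front,A,C)):
    pts=np.array([[P[0],-(L[0]*P[0]+L[2])/L[1]],[u[0],-(L[0]*u[0]+L[2])/L[1]]]);w=onz("side",pts,.195);e=w[1]-w[0];print(nm,np.degrees(np.arctan2(e[1],e[0])))
E
```

```text
time: 1.02
eef_pos: [0.284, 0.5838, 0.552]
ee_rot: [0.705, 3.06, 0.014]
wrist_force: [0.7, 0.8, 0.4]
finger_gap: 0.0929
[ 182  172   86   70 3075]
42
36
37
[223.26897794 171.99275681] [181.63993544 220.12157329]
[[0.5835 0.1358 0.195 ]
 [0.6241 0.3308 0.195 ]] 0.19918386893308854
right 78.23701258245467
back 168.36684413221465
front 167.61754461159384
```

```bash
cat >> h.py <<'E'
YAW=np.radians(78.1); EX=np.array([np.cos(YAW),np.sin(YAW),0]); EY=np.array([-np.sin(YAW),np.cos(YAW),0]); O=np.array([.5024,.1909,0])
def rk(x,y,z): return O+x*EX+y*EY+[0,0,z]
def torack(p): d=np.array(p)-O; return np.array([d@EX,d@EY,d[2]])
D=np.radians
E
python3 - <<'E'
from h import *
rel([.52,0,.52],frame(YAW,0))
rel([.52,0,.52],frame(YAW,D(40)))
print(rk(-.05,-.04,.051))
E
```

```text
shift cm [-46.76 -42.21   2.81] rot [ 0.007 -0.006  1.326]  n=16
shift cm [-46.76 -42.21   2.81] rot [-0.454  0.585  1.27 ]  n=16
[0.53123015 0.13372638 0.051     ]
```

```bash
python3 -m handwheel '[[-2,-2,0,0,0,0.08,1],[-5,-4.5,0,0,0,0.16,1],[-8,-7,0,0,0,0.25,1],[-11,-10,0,0,0,0.33,1],[-14,-13,0,0,0,0.41,0.8],[-17,-16,0,0,0,0.5,0.55],[-20,-19,0,0,0,0.58,0.55],[-23,-21.5,0,0,0,0.66,0.55]]'
python3 - <<'E'
from h import *
print(bot.sense()['joint_pos'].round(2))
rel([.52,0,.50],frame(YAW,0))
rel([.52,0,.50],frame(YAW,D(40)))
E
```

```text
time: 1.68
eef_pos: [0.3965, 0.2885, 0.5468]
ee_rot: [-1.663, -2.665, -0.002]
wrist_force: [0.8, 0.2, 0.9]
finger_gap: 0.071
[-0.82  0.22  0.2   1.2  -0.05  1.72 -0.17]
shift cm [-31.34  -1.58   4.65] rot [ 0.001 -0.001  0.662]  n=8
shift cm [-31.34  -1.58   4.65] rot [-0.23   0.671  0.635]  n=8
```

```bash
python3 -m handwheel '[[-4,0,0.5,0,0,0.08,0.55],[-8,-0.4,1.2,0,0,0.17,0.55],[-12,-0.6,1.8,0,0,0.25,0.55],[-16,-0.8,2.4,0,0,0.33,0.55],[-20,-1,3,0,0,0.41,0.55],[-24,-1.2,3.6,0,0,0.5,0.55],[-28,-1.4,4.2,0,0,0.58,0.55],[-31.3,-1.6,4.6,0,0,0.66,0.55]]'
python3 - <<'E'
from h import *
print(bot.sense()['joint_pos'].round(2))
shot("top","t1");shot("side","s1")
rel(rk(-.15,-.04,.20),frame(YAW,D(40)))
E
```

```text
time: 2.35
eef_pos: [0.521, -0.0, 0.4998]
ee_rot: [2.44, 1.978, -0.0]
wrist_force: [0.1, -0.3, 0.0]
finger_gap: 0.0512
[-0.36  0.29  0.48  1.26 -0.13  1.62 -0.11]
shift cm [ 3.78 -1.85 29.89] rot [ 0.002  0.703 -0.008]  n=8
```

View pics/t1.png

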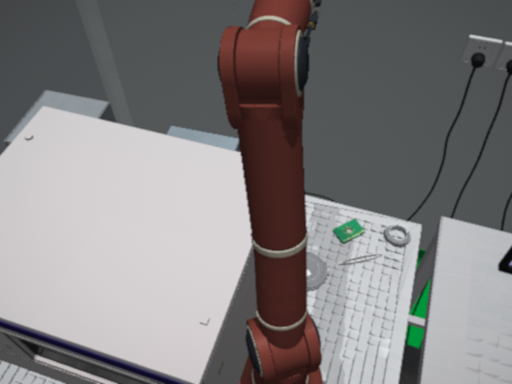

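View pics/s1.png

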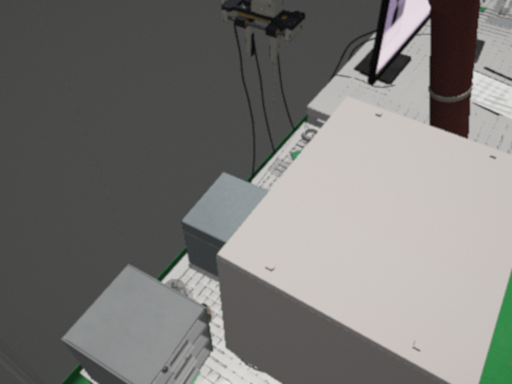

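```bash
python3 -m handwheel '[[0.3,0,3.5,0,0.08,0,0.55],[0.9,-0.5,7.5,0,0.17,0,0.55],[1.4,-0.9,11.5,0,0.26,0,0.55],[1.9,-1.2,15,0,0.35,0,0.55],[2.4,-1.5,19,0,0.44,0,0.55],[2.9,-1.7,23,0,0.53,0,0.55],[3.4,-1.8,26.5,0,0.62,0,0.55],[3.8,-1.9,29.9,0,0.703,0,0.55]]'
python3 - <<'E'
from h import *
print(bot.sense()['joint_pos'].round(2),torack(bot.sense()['eef_pos']))
shot("top","t2");shot("side","s2")
rel(rk(-.127,-.04,.143),frame(YAW,D(40)))
rel(rk(-.05,-.04,.051),frame(YAW,D(40)))
E
```

```text
time: 3.12
eef_pos: [0.5102, 0.0453, 0.2006]
ee_rot: [-2.01, -1.644, -0.746]
wrist_force: [0.6, 1.2, -0.3]
finger_gap: 0.0513
[ 0.1   0.53  0.23  2.   -1.02  1.03  0.85] [-0.14087302 -0.03765068  0.20059557]
shift cm [-2.02  0.64  4.97] rot [-0.014 -0.004 -0.009]  n=2
shift cm [-2.08  0.81 16.97] rot [-0.014 -0.004 -0.009]  n=5
```

View pics/t2.png

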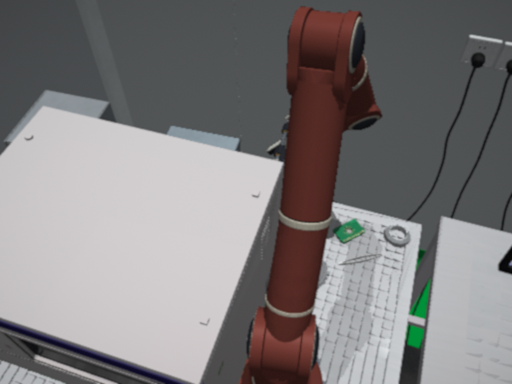

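View pics/s2.png

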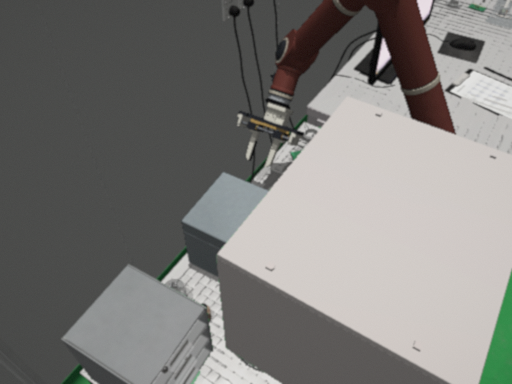

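```bash
python3 -m handwheel '[[-1,0.3,2.5,-0.014,0,0,0.55],[-2,0.7,5,-0.014,0,0,0.55],[-2,0.7,7,-0.014,0,0,0.55],[-2,0.7,9,-0.014,0,0,0.55],[-2,0.7,11,-0.014,0,0,0.55],[-2,0.7,13,-0.014,0,0,0.55],[-2,0.7,13,-0.014,0,0,0.55]]'
python3 - <<'E'
from h import *
s=bot.sense();print(s['joint_pos'].round(2),torack(s['eef_pos']),s['wrist_force'])
shot("top","t3",2,(220,110,400,260))
rel(rk(-.05,-.04,.051),frame(YAW,D(40)))
E
```

```text
time: 3.8
eef_pos: [0.5315, 0.1153, 0.0904]
ee_rot: [-2.014, -1.649, -0.755]
wrist_force: [-0.3, 0.0, 0.8]
finger_gap: 0.051
[ 0.05  0.73  0.1   2.06 -1.3   0.8   1.08] [-0.06802047 -0.04403654  0.09043125] [-0.32277744  0.04044041  0.75546731]
shift cm [-1.07 -0.53  4.33] rot [ 0.009 -0.008  0.01 ]  n=2
```

View pics/t3.png

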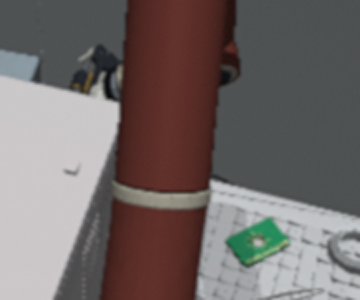

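```bash
python3 - <<'E'
from h import *
rel(rk(-.05,-.04,.055),frame(YAW,D(32)))
E
```

```text
shift cm [-0.81 -0.52  4.03] rot [ 0.01  -0.147  0.01 ]  n=2
```

```bash
python3 -m handwheel '[[-0.2,-0.2,0,0,-0.07,0,0.55],[-0.3,-0.4,0.5,0,-0.147,0,0.55],[-0.4,-0.5,1.3,0,-0.147,0,0.55],[-0.5,-0.5,2.1,0,-0.147,0,0.55],[-0.6,-0.5,2.9,0,-0.147,0,0.55],[-0.6,-0.5,2.9,0,-0.147,0,0.55]]'
python3 - <<'E'
from h import *
s=bot.sense();print(s['joint_pos'].round(2),torack(s['eef_pos']),s['wrist_force'])
rel(rk(-.05,-.04,.055),frame(YAW,D(32)))
E
```

```text
time: 4.35
eef_pos: [0.5287, 0.1253, 0.0616]
ee_rot: [-2.123, -1.721, -0.615]
wrist_force: [-0.3, 0.4, -0.0]
finger_gap: 0.0511
[-0.07  0.73  0.13  2.07 -1.28  0.66  0.98] [-0.05879727 -0.03923215  0.06158038] [-0.31922723  0.41467809 -0.0194823 ]
shift cm [0.4  0.07 1.02] rot [0.009 0.002 0.002]  n=1
```

```bash
python3 -m handwheel '[[0.2,0,0.5,0,0,0,0.55],[0.4,0,1,0,0,0,0.55],[0.4,0,1,0,0,0,0.3],[0.4,0,1,0,0,0,0],[0.4,0,1,0,0,0,0],[0.4,0,1,0,0,0,0],[0.4,0,1,0,0,0,0],[0.4,0,1,0,0,0,0]]' 25
python3 - <<'E'
from h import *
s=bot.sense();print(s['joint_pos'].round(2),torack(s['eef_pos']),s['wrist_force'],s['ft_torque'],s['finger_gap'])
E
```

```text
time: 5.02
eef_pos: [0.5321, 0.1329, 0.0563]
ee_rot: [-2.126, -1.722, -0.618]
wrist_force: [5.5, 0.5, -4.3]
finger_gap: 0.0159
[-0.07  0.74  0.11  2.06 -1.3   0.64  0.98] [-0.05064527 -0.04098083  0.05629313] [ 5.49863387  0.51556015 -4.33572602] [-0.92207484 -0.8816124  -0.75350367] 0.015864122138355485
```

```bash
python3 -m handwheel '[[0,0.1,0,0,0,0,0],[0,0.1,0,0,0,0,0]]'
python3 - <<'E'
from h import *
print(bot.sense()['wrist_force'],bot.sense()['ft_torque'])
T=frame(YAW,D(32)); print("unit -ex in tool",(T.T@-EX).round(3))
E
```

```text
time: 5.18
eef_pos: [0.5328, 0.1326, 0.0563]
ee_rot: [-2.126, -1.722, -0.617]
wrist_force: [3.1, -0.3, -0.6]
finger_gap: 0.0139
[ 3.09191538 -0.30867409 -0.63687974] [-0.66832408  0.04910393 -0.25473357]
unit -ex in tool [-0.848 -0.    -0.53 ]
```

```bash
python3 -m handwheel '[[-0.85,0.1,-0.53,0,0,0,0],[-2.12,0.1,-1.32,0,0,0,0],[-3.4,0.1,-2.1,0,0,0,0],[-4.66,0.1,-2.9,0,0,0,0]]'
python3 - <<'E'
from h import *
s=bot.sense();print(s['wrist_force'],s['ft_torque'],torack(s['eef_pos']),s['joint_pos'].round(2))
E
```

```text
time: 5.52
eef_pos: [0.5218, 0.0788, 0.0563]
ee_rot: [-2.123, -1.723, -0.617]
wrist_force: [5.3, 1.2, -2.9]
finger_gap: 0.0138
[ 5.26185485  1.22587152 -2.87016702] [-0.57694134 -0.24300366 -0.37115803] [-0.10567464 -0.04213931  0.05626022] [ 0.02  0.74  0.14  2.07 -1.24  0.69  1.04]
```

```bash
python3 -m handwheel '[[-1.27,0.1,-0.8,0,0,0,0],[-2.54,0.2,-1.6,0,0,0,0],[-3.8,0.2,-2.38,0,0,0,0],[-5.1,0.2,-3.2,0,0,0,0],[-6.36,0.2,-4,0,0,0,0]]'
python3 - <<'E'
from h import *
s=bot.sense();print(s['wrist_force'],s['ft_torque'],torack(s['eef_pos']),s['joint_pos'].round(2))
E
```

```text
time: 5.93
eef_pos: [0.5066, 0.0041, 0.0563]
ee_rot: [-2.123, -1.722, -0.615]
wrist_force: [3.2, 4.2, -7.7]
finger_gap: 0.0139
[ 3.18344813  4.15505225 -7.67990002] [-0.597403    0.07589638 -0.18716022] [-0.18189373 -0.04259524  0.05627731] [ 0.14  0.75  0.19  2.07 -1.15  0.76  1.1 ]
```

```bash
python3 -m handwheel '[[-0.85,0,-0.53,0,0,0,0],[-1.4,0,-0.88,0,0,0,0],[-1.7,0,-1.06,0,0,0,0],[-1.7,0,-1.06,0,0,0,0]]'
python3 - <<'E'
from h import *
s=bot.sense();print(s['wrist_force'],s['ft_torque'],torack(s['eef_pos']))
print(np.linalg.norm(s['eef_pos'][:2]-[.5328,.1326]))
shot("top","t4",3,(200,100,420,280))
E
```

```text
time: 6.27
eef_pos: [0.5025, -0.0156, 0.0563]
ee_rot: [-2.126, -1.722, -0.614]
wrist_force: [-1.9, -1.6, -1.1]
finger_gap: 0.0138
[-1.88286767 -1.6095663  -1.06926697] [-0.89024757  0.83223883  0.21350381] [-0.20203315 -0.04268644  0.05626616]
0.15125747079536853
```

View pics/t4.png

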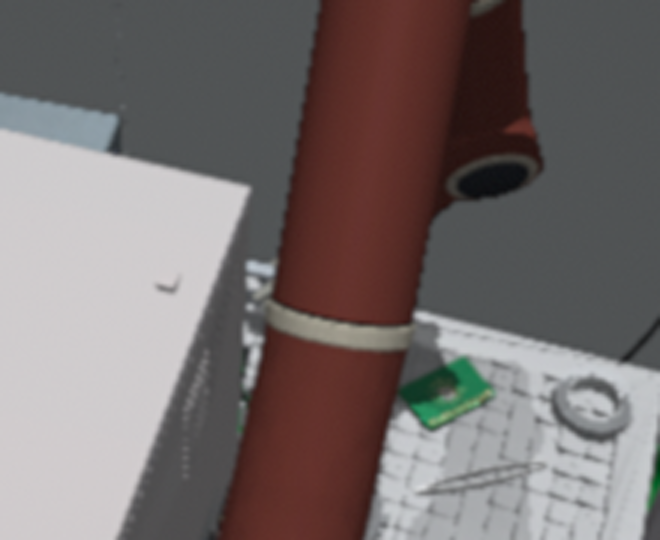

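```bash
python3 -m handwheel '[[-0.25,0,-0.16,0,0,0,0],[-0.5,0,-0.32,0,0,0,0],[-0.5,0,-0.32,0,0,0,0]]'
python3 - <<'E'
from h import *
s=bot.sense();print(s['wrist_force'],s['ft_torque'],torack(s['eef_pos']))
print(np.linalg.norm(s['eef_pos'][:2]-[.5328,.1326]))
E
```

```text
time: 6.57
eef_pos: [0.5016, -0.0202, 0.0563]
ee_rot: [-2.124, -1.723, -0.614]
wrist_force: [0.2, 0.8, -6.0]
finger_gap: 0.0139
[ 0.21663156  0.80717197 -6.03563474] [-1.09343732  0.76155524  0.14351334] [-0.20668551 -0.04271042  0.05626897]
0.15590989318574633
```

```bash
python3 -m handwheel '[[0.4,0,0.25,0,0,0,0],[0.7,0,0.44,0,0,0,0],[0.7,0,0.44,0,0,0,0]]'
python3 - <<'E'
from h import *
s=bot.sense();print(s['wrist_force'],s['ft_torque'],torack(s['eef_pos']))
print(np.linalg.norm(s['eef_pos'][:2]-[.5328,.1326]))
E
```

```text
time: 6.82
eef_pos: [0.5023, -0.0164, 0.0563]
ee_rot: [-2.133, -1.723, -0.609]
wrist_force: [-7.2, -9.4, 2.5]
finger_gap: 0.0137
[-7.1768451  -9.43910593  2.53920344] [-1.77898841  1.70658242  0.57662684] [-0.202877   -0.04269546  0.05627649]
0.1521013617676178
```

```bash
python3 -m handwheel '[[-0.3,0,-0.2,0,0,0,0.3],[-0.4,0,-0.25,0,0,0,0.55],[-0.4,0,-0.25,0,0,0,0.55],[-0.4,0,-2,0,0,0,0.55],[-0.4,0,-5,0,0,0,0.55],[-0.4,0,-9,0,0,0,0.55],[-0.4,0,-12,0,0,0,0.55],[-0.4,0,-15,0,0,0,0.55]]'
python3 - <<'E'
from h import *
s=bot.sense();print(s['wrist_force'],torack(s['eef_pos']))
print(onz("top",[(349,230)],.008))
rel([.42,-.19,.25],frame(YAW,0))
E
```

```text
time: 7.48
eef_pos: [0.4856, -0.0923, 0.1841]
ee_rot: [-2.122, -1.724, -0.618]
wrist_force: [0.8, 0.3, -0.2]
finger_gap: 0.0513
[ 0.76403779  0.34559197 -0.23500579] [-0.28056217 -0.04198998  0.18408398]
[[ 0.42088064 -0.18342882  0.008     ]]
shift cm [ -5.76  -4.3  -11.42] rot [ 0.013 -0.557  0.001]  n=5
```

```bash
python3 - <<'E'
from h import *
im=cv2.imread("pics/top0.png")
hsv=cv2.cvtColor(im,cv2.COLOR_BGR2HSV)
m=cv2.inRange(hsv,(45,100,50),(85,255,255)); m[:200]=0;m[260:]=0;m[:,:320]=0;m[:,378:]=0
m=cv2.morphologyEx(m,cv2.MORPH_CLOSE,np.ones((5,5)))
c=max(cv2.findContours(m,0,1)[0],key=cv2.contourArea)[:,0]
w=onz("top",c,.008)[:,:2]; r=cv2.minAreaRect((w*1000).astype(np.float32)); print(r, cv2.boxPoints(r))
print(cv2.boundingRect(c))
v=cv2.resize(im[205:255,315:415],None,fx=8,fy=8,interpolation=cv2.INTER_CUBIC); cv2.imwrite("pics/card.png",v)
E
```

```text
((419.4969482421875, -181.32408142089844), (47.591732025146484, 76.79432678222656), 32.97626495361328) [[ 378.63544 -162.06474]
 [ 420.43396 -226.4872 ]
 [ 460.35846 -200.58342]
 [ 418.55994 -136.16096]]
(334, 219, 29, 24)
```

View pics/card.png

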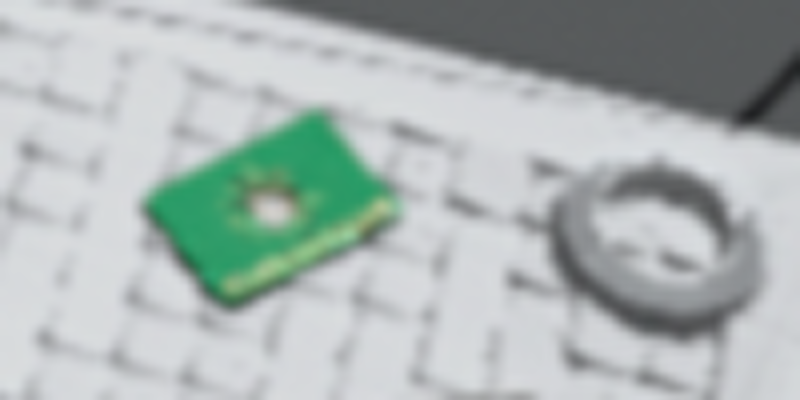

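```bash
python3 - <<'E'
from h import *
rel([.43,-.17,.25],frame(YAW,0)); rel([.43,-.17,.25],frame(D(123),0)); print(bot.sense()['joint_pos'].round(2))
E
```

```text
shift cm [ -3.93  -3.74 -10.27] rot [ 0.013 -0.557  0.001]  n=5
shift cm [ -3.93  -3.74 -10.27] rot [ 0.23  -0.523 -0.762]  n=8
[ 0.23  0.55  0.35  1.94 -0.84  1.07  0.9 ]
```

```bash
python3 -m handwheel '[[-0.4,-0.4,-2,0,-0.08,0,0.9],[-1,-1,-4,0.02,-0.15,-0.08,0.9],[-1.7,-1.6,-6,0.05,-0.22,-0.16,0.9],[-2.3,-2.2,-7,0.09,-0.29,-0.26,0.9],[-3,-2.8,-8.5,0.12,-0.35,-0.36,0.9],[-3.5,-3.3,-9.5,0.15,-0.41,-0.47,0.9],[-3.9,-3.7,-10.3,0.19,-0.46,-0.58,0.9],[-3.9,-3.7,-10.3,0.23,-0.523,-0.7,0.9]]'
python3 - <<'E'
from h import *
print(bot.sense()['joint_pos'].round(2))
shot("top","t5"); shot("side","s5")
rel([.4195,-.182,.10],frame(D(123),0))
E
```

```text
time: 8.15
eef_pos: [0.4303, -0.1711, 0.2501]
ee_rot: [-1.592, -2.687, 0.001]
wrist_force: [0.3, 0.2, -0.0]
finger_gap: 0.0839
[ 0.    0.34  0.45  1.91 -0.18  0.94  1.04]
shift cm [-1.11 -1.6  14.9 ] rot [-0.008 -0.022 -0.073]  n=4
```

View pics/t5.png

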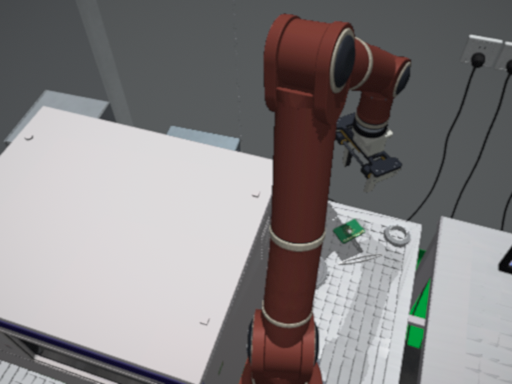

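View pics/s5.png

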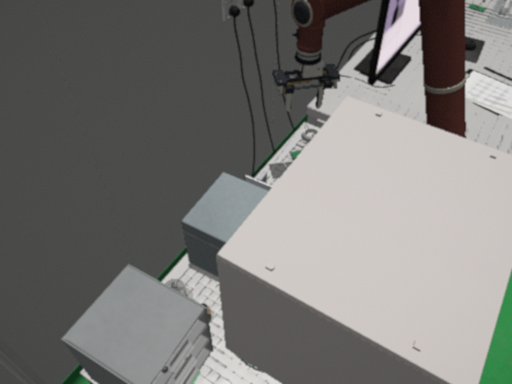

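```bash
python3 - <<'E'
from h import *
c=[(315+u/8-.4,205+v/8-.4) for u,v in((145,203),(320,106),(402,203),(225,292))]
w=onz("top",c,.008); print(w.round(4),w.mean(0).round(4))
for i in range(4):
    e=w[(i+1)%4]-w[i]; print(np.linalg.norm(e).round(4),np.degrees(np.arctan2(e[1],e[0])).round(1))
rel([.4195,-.182,.06],frame(D(123),0))
E
```

```text
[[ 0.4184 -0.1376  0.008 ]
 [ 0.4634 -0.2018  0.008 ]
 [ 0.4234 -0.228   0.008 ]
 [ 0.3832 -0.164   0.008 ]] [ 0.4221 -0.1829  0.008 ]
0.0784 -55.0
0.0478 -146.7
0.0756 122.2
0.044 36.9
shift cm [-1.2  -1.56 18.9 ] rot [-0.008 -0.022 -0.073]  n=5
```

```bash
python3 -m handwheel '[[-0.5,-0.7,3.5,0,-0.01,-0.03,0.9],[-1.2,-1.6,7.5,-0.008,-0.022,-0.073,0.9],[-1.2,-1.6,11.5,-0.008,-0.022,-0.073,0.9],[-1.2,-1.6,15,-0.008,-0.022,-0.073,0.9],[-1.2,-1.6,18.5,-0.008,-0.022,-0.073,0.9],[-1.2,-1.6,18.9,-0.008,-0.022,-0.073,0.9]]'
python3 - <<'E'
from h import *
shot("top","t6",4,(280,140,460,270))
rel([.420,-.183,.0195],frame(D(123),0))
E
```

```text
time: 8.75
eef_pos: [0.415, -0.1842, 0.0548]
ee_rot: [-1.506, -2.744, 0.004]
wrist_force: [0.4, 0.2, 0.6]
finger_gap: 0.0834
shift cm [-0.08  0.46  3.7 ] rot [-0.006 -0.006 -0.009]  n=1
```

View pics/t6.png

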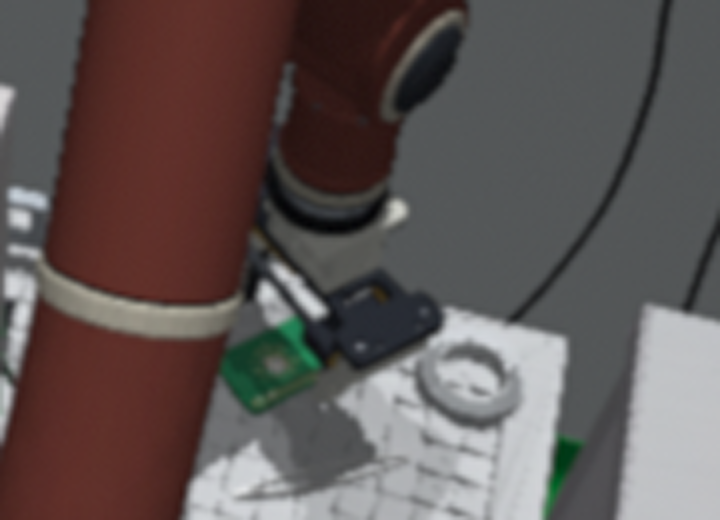

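```bash
python3 -m handwheel '[[0,0.4,1.2,0,0,0,0.9],[0,0.5,2.4,0,0,0,0.9],[0,0.5,3.4,0,0,0,0.9],[0,0.5,3.5,0,0,0,0.9],[0,0.5,3.5,0,0,0,0.5],[0,0.5,3.5,0,0,0,0.3],[0,0.5,3.5,0,0,0,0.3],[0,0.5,3.5,0,0,0,0.3]]' 15
python3 -m handwheel '[[0,0,0,0,0,0,0.3],[0,0,0,0,0,0,0.3],[0,0,0,0,0,0,0.3]]'
python3 - <<'E'
from h import *
print(bot.sense()['wrist_force'],bot.sense()['eef_pos'])
E
```

```text
time: 9.47
eef_pos: [0.4229, -0.1834, 0.0254]
ee_rot: [1.506, 2.755, -0.004]
wrist_force: [0.4, 0.2, -0.1]
finger_gap: 0.0613
time: 9.72
eef_pos: [0.4225, -0.1833, 0.0248]
ee_rot: [1.506, 2.756, -0.004]
wrist_force: [0.9, 0.5, 4.6]
finger_gap: 0.0506
[0.94628884 0.48530379 4.64921923] [ 0.42249036 -0.1832529   0.02482206]
```

```bash
python3 -m handwheel '[[0,0,-0.2,0,0,0,0.8],[0,0,-0.2,0,0,0,0.8],[0,0,-0.2,0,0,0,0.8],[0,0,0.2,0,0,0,0.8],[0,0,0.55,0,0,0,0.8],[0,0,0.55,0,0,0,0.8]]'
python3 - <<'E'
from h import *
print(bot.sense()['wrist_force'],bot.sense()['eef_pos'])
rel([.4225,-.183,.0195],frame(D(123),0))
shot("top","t7",4,(280,140,460,270))
E
```

```text
time: 10.22
eef_pos: [0.4218, -0.183, 0.0181]
ee_rot: [-1.506, -2.755, 0.005]
wrist_force: [-0.3, 0.1, -0.1]
finger_gap: 0.0743
[-0.28318959  0.07525453 -0.10437079] [ 0.42176303 -0.18298759  0.01810138]
shift cm [-0.04  0.06 -0.14] rot [-0.003  0.    -0.006]  n=1
```

View pics/t7.png

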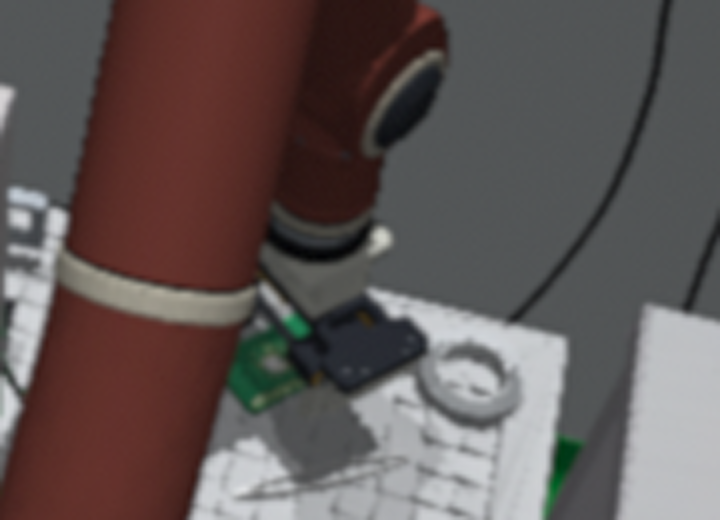

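```bash
python3 -m handwheel '[[0,0,-0.1,0,0,0,0.6],[0,0,-0.1,0,0,0,0.3],[0,0,-0.1,0,0,0,0.3],[0,0,-0.1,0,0,0,0.3],[0,0,-0.1,0,0,0,0.3],[0,0,-0.1,0,0,0,0.3],[0,0,-0.1,0,0,0,0.3]]' 15
python3 - <<'E'
from h import *
print(bot.sense()['wrist_force'],bot.sense()['eef_pos'])
E
```

```text
time: 10.85
eef_pos: [0.4223, -0.1832, 0.02]
ee_rot: [1.507, 2.756, -0.004]
wrist_force: [0.8, -0.6, 1.2]
finger_gap: 0.0518
[ 0.80392725 -0.57890651  1.21329602] [ 0.42232367 -0.18323804  0.02000648]
```

```bash
python3 -m handwheel '[[0,0,-0.5,0,0,0,0.3],[0,0,-2,0,0,0,0.3],[0,0,-5,0,0,0,0.3],[0,0,-8,0,0,0,0.3],[0,0,-11,0,0,0,0.3],[0,0,-13,0,0,0,0.3],[0,0,-13,0,0,0,0.3]]' 20
python3 - <<'E'
from h import *
print(bot.sense()['wrist_force'],bot.sense()['eef_pos'],rk(-.093,0,.026))
shot("top","t8",4,(260,90,440,220))
shot("side","s8",6,(230,80,360,180))
rel(rk(-.11,0,.19),frame(YAW,0))
E
```

```text
time: 11.43
eef_pos: [0.4245, -0.1839, 0.1538]
ee_rot: [1.503, 2.749, -0.002]
wrist_force: [0.5, 0.2, -1.0]
finger_gap: 0.0518
[ 0.54982942  0.24143186 -1.03759142] [ 0.42446358 -0.18394655  0.15380779] [0.48322301 0.09989866 0.026     ]
shift cm [19.27 19.18 -4.03] rot [-0.     0.003  0.779]  n=7
```

View pics/t8.png

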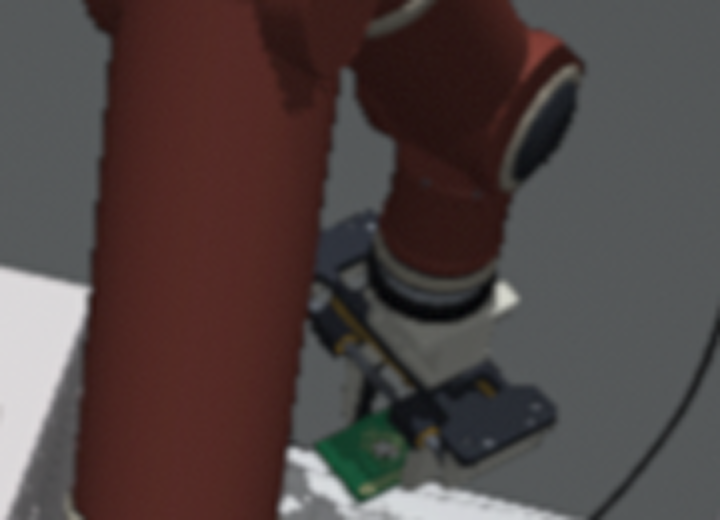

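View pics/s8.png

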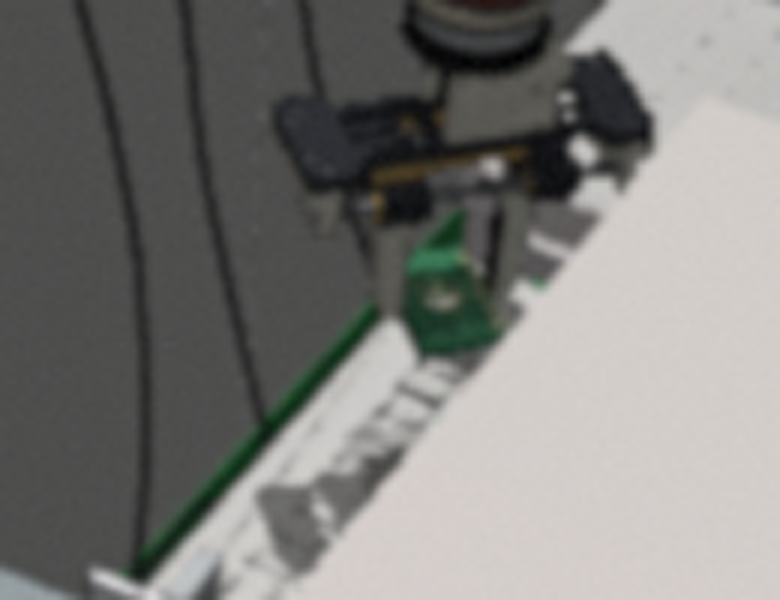

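```bash
python3 - <<'E'
from h import *
s=bot.sense();p=s['eef_pos'];T=R.from_rotvec(s['ee_rot']).as_matrix()
for n,f,(x0,y0) in(("side","s8",(230,80)),("top","t8",(260,90))):
    k=6 if n=="side" else 4
    im=cv2.imread(f"pics/{f}.png")
    for z,c in((.012,(0,0,255)),(.020,(255,0,255))):
        q=np.array([p+T@np.array([a*.039,b*.026,z]) for a,b in((1,1),(1,-1),(-1,-1),(-1,1))])
        u=((proj(n,q)-[x0,y0]+.5)*k).astype(np.int32); cv2.polylines(im,[u],True,c,1)
    cv2.imwrite(f"pics/{f}o.png",im)
E
```

```text
(no output)
```

View pics/s8o.png

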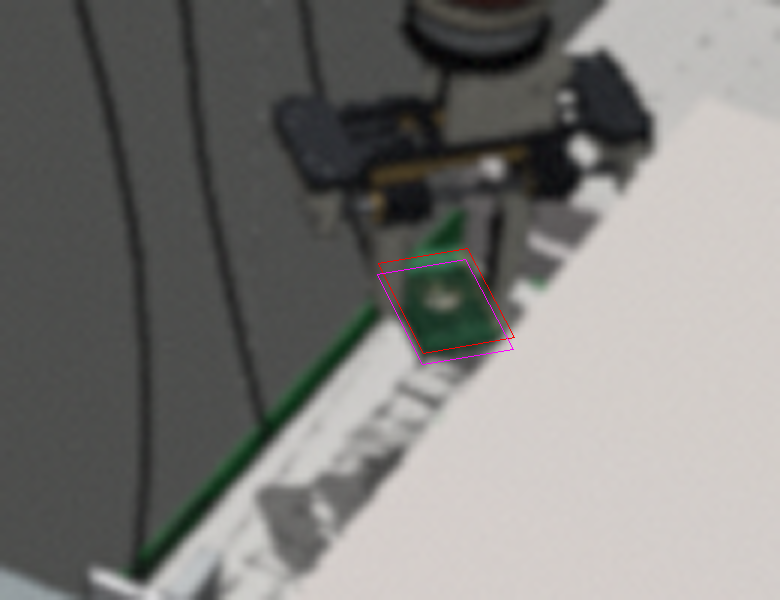

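View pics/t8o.png

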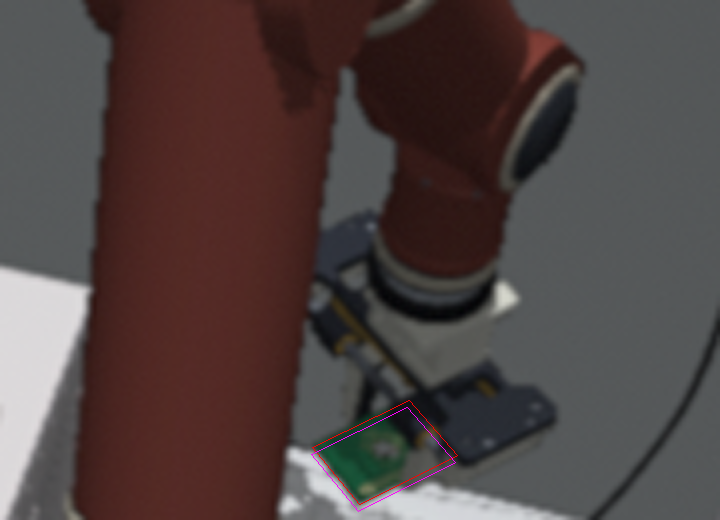

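```bash
python3 -m handwheel '[[2,2,-1,0,0,0.08,0.3],[5,5,-2,0,0,0.18,0.3],[8,8,-3,0,0,0.29,0.3],[10.5,10.5,-4,0,0,0.4,0.3],[13,13,-4,0,0,0.5,0.3],[15.5,15.5,-4,0,0,0.6,0.3],[18,18,-4,0,0,0.7,0.3],[19.3,19.2,-4,0,0,0.779,0.3]]' 20
python3 - <<'E'
from h import *
print(bot.sense()['wrist_force'],bot.sense()['eef_pos'],torack(bot.sense()['eef_pos']),bot.sense()['joint_pos'].round(2))
shot("top","t9",3,(220,80,440,270))
shot("side","s9",5,(200,90,350,200))
rel(rk(-.097,0,.12),frame(YAW,0))
print("bed top",proj("top",rk(-.097,0,.026)),"side",proj("side",rk(-.097,0,.026)))
E
```

```text
time: 12.2
eef_pos: [0.4792, 0.0889, 0.187]
ee_rot: [-2.437, -1.979, 0.007]
wrist_force: [0.5, -0.6, 0.1]
finger_gap: 0.0516
[ 0.45926951 -0.63128235  0.07874249] [0.4792095  0.08886803 0.18704299] [-0.10462118  0.0016527   0.18704299] [-0.67  0.5   0.65  1.95 -0.4   0.83 -0.  ]
shift cm [0.86 0.22 6.67] rot [-0.005  0.004  0.007]  n=2
bed top [[251.70697472 204.23065243]] side [[260.4873257  208.73142055]]
```

View pics/t9.png

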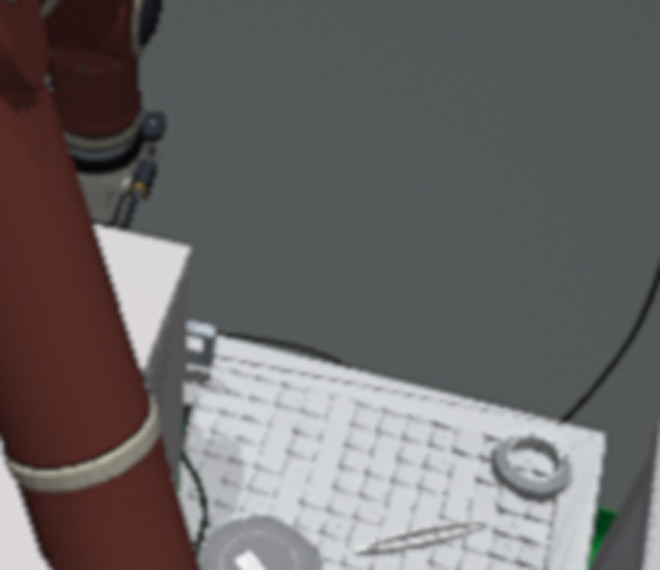

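View pics/s9.png

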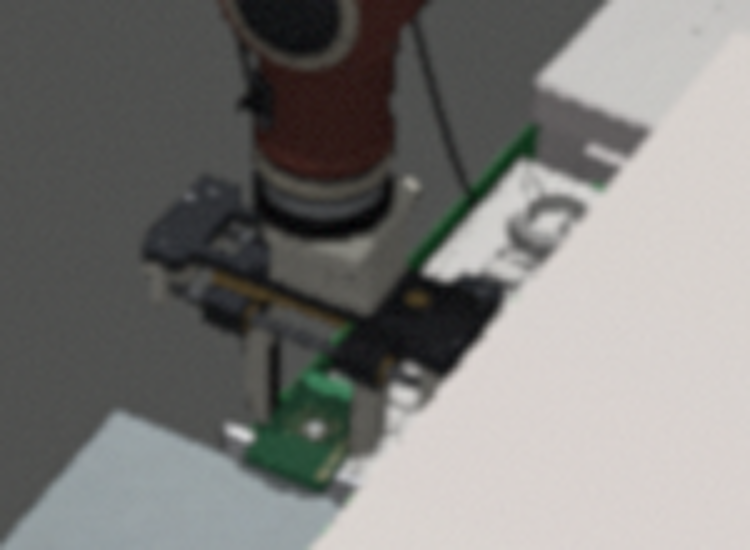

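```bash
python3 - <<'E'
from h import *
im=cv2.imread("pics/t9_raw.png")[170:230,265:325]; cv2.imwrite("pics/hz.png",cv2.resize(im,None,fx=10,fy=10,interpolation=cv2.INTER_CUBIC))
h=rk(-.2029,-.04,0)
for z in(.024,.051,.078): print(z,((proj("top",h+[0,0,z])[0]-[265,170]+.5)*10).round())
E
```

```text
0.024 [259. 320.]
0.051 [264. 265.]
0.078 [268. 208.]
```

View pics/hz.png

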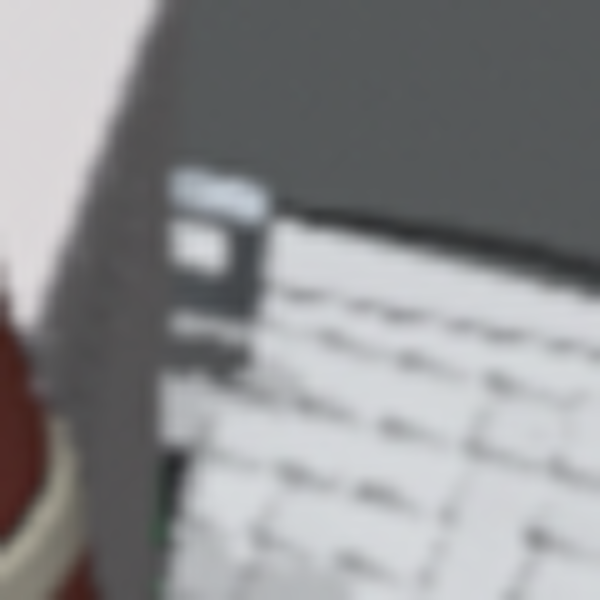

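```bash
python3 - <<'E'
from h import *
rel(rk(-.094,0,.062),frame(YAW,0))
E
```

```text
shift cm [ 1.18  0.25 12.47] rot [-0.005  0.004  0.007]  n=4
```

```bash
python3 -m handwheel '[[0.6,0.1,2.5,0,0,0,0.3],[1.2,0.2,5,0,0,0,0.3],[1.2,0.2,7.5,0,0,0,0.3],[1.2,0.2,10,0,0,0,0.3],[1.2,0.2,12,0,0,0,0.3],[1.2,0.2,12.3,0,0,0,0.3],[1.2,0.2,12.3,0,0,0,0.3],[1.2,0.2,12.3,0,0,0,0.3]]' 20
python3 - <<'E'
from h import *
print(bot.sense()['wrist_force'],torack(bot.sense()['eef_pos']),bot.sense()['joint_pos'].round(2))
shot("side","s10",6,(210,150,330,240))
rel(rk(-.094,0,.046),frame(YAW,0))
s=bot.sense();p=s['eef_pos'];print((proj("side",[rk(x,y,.035) for x,y in((-.094-.058,.073),(-.094-.058,-.073),(-.094+.046,-.073),(-.094-.046,-.073))])-[210,150]+.5)*6)
E
```

```text
time: 12.97
eef_pos: [0.4842, 0.0932, 0.0664]
ee_rot: [2.441, 1.976, -0.005]
wrist_force: [0.3, 0.6, -0.2]
finger_gap: 0.0515
[ 0.32865062  0.62380492 -0.15777463] [-0.09932838 -0.00232278  0.06635505] [-0.55  0.68  0.48  2.05 -0.59  0.55  0.14]
shift cm [ 0.5  -0.28  2.09] rot [ 0.001  0.003 -0.002]  n=1
[[480.554473   328.46881163]
 [237.71579577 223.96260358]
 [136.11995247 352.47269061]
 [226.42850736 238.24006188]]
```

View pics/s10.png

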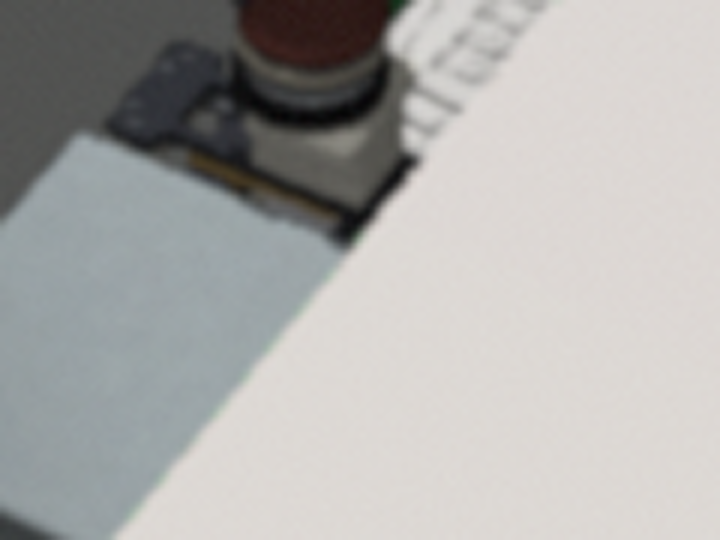

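```bash
python3 -m handwheel '[[0.3,-0.2,0.6,0,0,0,0.3],[0.5,-0.2,1.2,0,0,0,0.3],[0.5,-0.2,1.6,0,0,0,0.3],[0.5,-0.2,1.6,0,0,0,0.3],[0.5,-0.2,1.6,0,0,0,0.3]]' 20
python3 - <<'E'
from h import *
print(bot.sense()['wrist_force'],torack(bot.sense()['eef_pos']),bot.sense()['ft_torque'])
E
```

```text
time: 13.43
eef_pos: [0.4831, 0.0997, 0.05]
ee_rot: [2.44, 1.978, -0.004]
wrist_force: [-0.2, -0.1, 0.2]
finger_gap: 0.0518
[-0.24580735 -0.07790143  0.16709212] [-0.09321683  0.00011361  0.04997646] [-0.04693637  0.03951699  0.02731179]
```

```bash
python3 -m handwheel '[[0,0,0.2,0,0,0,0.3],[0,0,0.35,0,0,0,0.3],[0,0,0.4,0,0,0,0.3],[0,0,0.4,0,0,0,0.3]]' 20
python3 - <<'E'
from h import *
print(bot.sense()['wrist_force'],torack(bot.sense()['eef_pos']),bot.sense()['ft_torque'])
E
```

```text
time: 13.77
eef_pos: [0.4832, 0.0996, 0.0461]
ee_rot: [2.44, 1.977, -0.004]
wrist_force: [0.4, 0.0, -0.8]
finger_gap: 0.0517
[ 0.39723043  0.04378745 -0.82190212] [-9.33461360e-02 -4.56960433e-05  4.61192542e-02] [-0.02341677  0.05518433  0.02717188]
```

```bash
python3 -m handwheel '[[0,0,0.1,0,0,0,0.3],[0,0,0.15,0,0,0,0.3],[0,0,0.15,0,0,0,0.3]]' 20
python3 - <<'E'
from h import *
print(bot.sense()['wrist_force'],torack(bot.sense()['eef_pos']),bot.sense()['ft_torque'])
E
```

```text
time: 14.02
eef_pos: [0.4832, 0.0996, 0.0459]
ee_rot: [2.441, 1.978, -0.002]
wrist_force: [-2.7, -0.4, 11.4]
finger_gap: 0.0515
[-2.66791324 -0.35687789 11.35569738] [-9.33305063e-02 -8.64061065e-05  4.59399686e-02] [-0.0707921   0.74003001  0.03484739]
```

```bash
python3 -m handwheel '[[0,0,-0.15,0,0,0,0.3],[0,0,-0.15,0,0,0,0.65],[0,0,-0.15,0,0,0,0.7],[0,0,-0.15,0,0,0,0.7],[0,0,-0.15,0,0,0,0.7],[0,0,-2,0,0,0,0.7],[0,0,-5,0,0,0,0.7],[-1,0,-9,0,0,0,0.7]]' 20
python3 -m handwheel '[[-1,0,-3,0,0,0,0.7],[-3,0,-6,0,0,0,0.7],[-5,0,-8,0,0,0,0.7],[-8,0,-8,0,0,0,0.7],[-11,-1,-8,0,0,0,0.7],[-14,-2,-8,0,0,0,0.7],[-14,-2,-8,0,0,0,0.7]]'
python3 - <<'E'
from h import *
print(bot.sense()['wrist_force'],torack(bot.sense()['eef_pos']),bot.sense()['joint_pos'].round(2))
shot("side","s11",6,(210,130,340,230))
print((proj("side",[rk(-.094+.039,-.026,.034),rk(-.094-.039,-.026,.034),rk(-.094-.039,.026,.034),rk(-.094-.046,-.073,.033),rk(-.094-.046,.0,.033),rk(-.094-.058,-.07,.079)])-[210,130]+.5)*6)
E
```

```text
time: 14.68
eef_pos: [0.4796, 0.0919, 0.1334]
ee_rot: [-2.436, -1.981, 0.012]
wrist_force: [1.9, 0.9, -0.4]
finger_gap: 0.0649
time: 15.27
eef_pos: [0.4292, -0.0482, 0.2156]
ee_rot: [2.45, 1.965, -0.007]
wrist_force: [-0.3, -0.0, -0.8]
finger_gap: 0.0652
[-0.33148038 -0.00650334 -0.7708404 ] [-0.24908276  0.0223682   0.21555886] [-0.47  0.38  0.72  2.06 -0.33  0.83  0.23]
[[221.72538033 500.27456163]
 [296.5661451  401.2666922 ]
 [383.45581303 439.04681937]
 [226.43373481 360.75175373]
 [346.08630715 412.60875065]
 [242.81118863 289.34985716]]
```

View pics/s11.png

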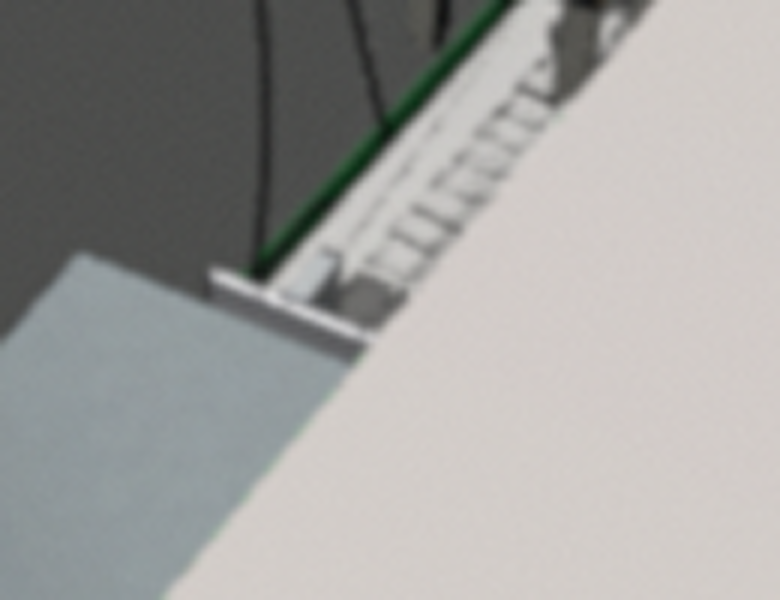

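```bash
python3 - <<'E'
from h import *
rel(rk(-.184,.04,.09),frame(YAW,0))
E
```

```text
shift cm [ 6.21 -1.92 12.52] rot [-0.001  0.003 -0.008]  n=4
```

```bash
python3 -m handwheel '[[1,-0.5,2,0,0,0,0],[3,-1,5,0,0,0,0],[5,-1.5,8,0,0,0,0],[6,-1.9,10.5,0,0,0,0],[6.2,-1.9,12,0,0,0,0],[6.2,-1.9,12.4,0,0,0,0],[6.2,-1.9,12.4,0,0,0,0],[6.2,-1.9,12.4,0,0,0,0]]' 20
python3 - <<'E'
from h import *
print(bot.sense()['wrist_force'],torack(bot.sense()['eef_pos']),bot.sense()['finger_gap'])
rel(rk(-.182,.04,.063),frame(YAW,0))
E
```

```text
time: 15.98
eef_pos: [0.4276, 0.0216, 0.0912]
ee_rot: [2.439, 1.977, -0.003]
wrist_force: [-0.3, 0.4, -0.1]
finger_gap: 0.0164
[-0.31634147  0.39512171 -0.05181296] [-0.18112542  0.03827888  0.09124261] 0.01644229842303485
shift cm [-0.08 -0.17  2.82] rot [ 0.     0.003 -0.001]  n=1
```

```bash
python3 -m handwheel '[[0,-0.15,0,0,0,0,0],[0,-0.15,1,0,0,0,0],[0,-0.15,2,0,0,0,0],[0,-0.15,2.7,0,0,0,0],[0,-0.15,2.7,0,0,0,0]]' 20
python3 - <<'E'
from h import *
print(bot.sense()['wrist_force'],torack(bot.sense()['eef_pos']),bot.sense()['finger_gap'])
E
```

```text
time: 16.4
eef_pos: [0.4253, 0.0218, 0.0638]
ee_rot: [2.44, 1.977, -0.004]
wrist_force: [0.5, 0.7, -0.7]
finger_gap: 0.0006
[ 0.52942557  0.65871874 -0.72835828] [-0.18137066  0.04059888  0.0637737 ] 0.0005737895922238642
```

```bash
python3 -m handwheel '[[0.3,0,0,0,0,0,0],[0.6,0,0,0,0,0,0],[0.6,0,0,0,0,0,0]]' 20
python3 - <<'E'
from h import *
print(bot.sense()['wrist_force'],torack(bot.sense()['eef_pos']))
E
```

```text
time: 16.65
eef_pos: [0.4259, 0.0236, 0.0644]
ee_rot: [2.439, 1.97, -0.009]
wrist_force: [-2.1, -8.3, 0.2]
finger_gap: 0.0004
[-2.06436202 -8.31003517  0.19761115] [-0.17948096  0.04032537  0.06436108]
```

```bash
python3 -m handwheel '[[0,0,0,0,0,0,0],[-0.7,0,0.3,0,0,0,0],[-0.7,0,0.8,0,0,0,0],[-0.7,0,1.1,0,0,0,0],[-0.7,0,1.25,0,0,0,0],[-0.7,0,1.25,0,0,0,0]]' 20
python3 - <<'E'
from h import *
print(bot.sense()['wrist_force'],torack(bot.sense()['eef_pos']))
E
```

```text
time: 17.15
eef_pos: [0.4258, 0.0213, 0.0521]
ee_rot: [2.44, 1.977, -0.001]
wrist_force: [-1.7, -1.3, 10.6]
finger_gap: 0.0004
[-1.74741349 -1.28666452 10.55134273] [-0.18178448  0.03993666  0.05211173]
```

```bash
python3 -m handwheel '[[0.3,0,0,0,0,0,0],[0.6,0,0,0,0,0,0],[0.9,0,0,0,0,0,0],[1.3,0,0,0,0,0,0],[1.7,0,0,0,0,0,0],[2.1,0,0,0,0,0,0]]' 20
python3 - <<'E'
from h import *
print(bot.sense()['wrist_force'],torack(bot.sense()['eef_pos']))
E
```

```text
time: 17.65
eef_pos: [0.4301, 0.042, 0.0521]
ee_rot: [2.44, 1.977, -0.001]
wrist_force: [-1.9, -1.4, 9.6]
finger_gap: 0.0003
[-1.88814748 -1.40745011  9.61303922] [-0.16057537  0.04003921  0.05211302]
```

```bash
python3 -m handwheel '[[0.6,0,0,0,0,0,0],[1.3,0,-0.1,0,0,0,0],[2,0,-0.2,0,0,0,0],[2.7,0,-0.3,0,0,0,0],[3.4,0,-0.4,0,0,0,0],[4,0,-0.5,0,0,0,0],[4.5,0,-0.6,0,0,0,0],[4.5,0,-0.6,0,0,0,0]]' 20
python3 - <<'E'
from h import *
print(bot.sense()['wrist_force'],torack(bot.sense()['eef_pos']))
shot("side","s12",6,(210,130,340,230))
shot("top","t12",2.2)
E
```

```text
time: 18.32
eef_pos: [0.4394, 0.0876, 0.0573]
ee_rot: [2.438, 1.981, -0.002]
wrist_force: [0.2, 1.5, 2.1]
finger_gap: 0.0004
[0.15154498 1.54821429 2.05403055] [-0.11410415  0.04032815  0.05725702]
```

View pics/s12.png

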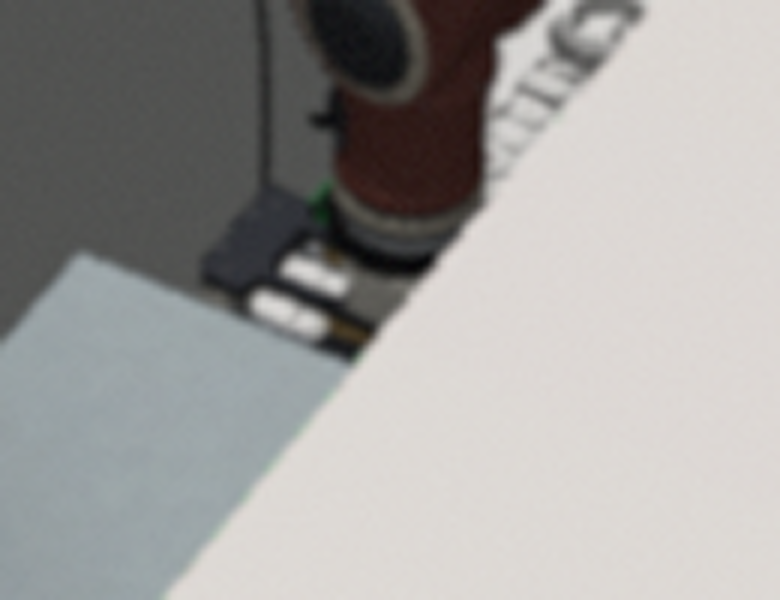

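```bash
python3 -m handwheel '[[-1,0,0,0,0,0,0],[-3,0,-3,0,0,0,0],[-6,1,-6,0,0,0,0],[-8.5,4,-6.5,0,0.1,0,0],[-9,6,-6.5,0,0.2,0,0],[-9,8,-6.5,0,0.3,0,0],[-9,8,-6.5,0,0.42,0,0],[-9,8,-6.5,0,0.53,0,0]]' 20
python3 - <<'E'
from h import *
s=bot.sense();print(s['wrist_force'],torack(s['eef_pos']),s['joint_pos'].round(2))
rel(rk(-.185,-.04,.063),frame(YAW,D(32)))
shot("top","t13",3,(220,120,420,270))
E
```

```text
time: 19.08
eef_pos: [0.4991, -0.0218, 0.1228]
ee_rot: [-2.139, -1.728, -0.585]
wrist_force: [-0.7, -0.3, -0.7]
finger_gap: 0.0005
[-0.73852755 -0.32069961 -0.65734034] [-0.20879839 -0.04059719  0.12281613] [ 0.19  0.61  0.18  2.03 -0.92  0.83  0.88]
shift cm [-0.98 -0.09  6.36] rot [ 0.005  0.027 -0.003]  n=2
```

View pics/t13.png

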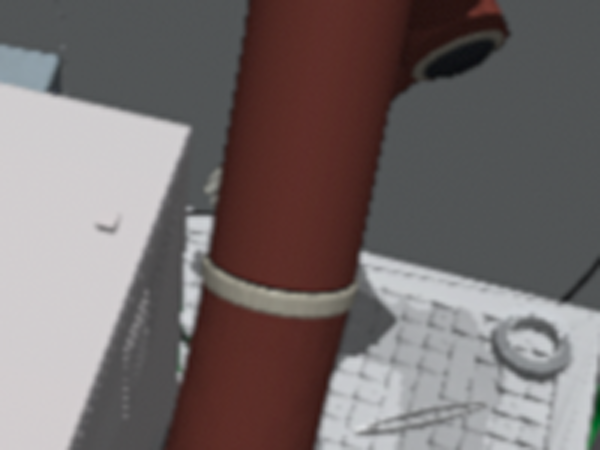

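Handle is no longer at its old pixel (~287,195), so the tray has moved in. Lower in front of the handle and push.

```bash
python3 -m handwheel '[[-0.3,-0.1,2,0,0.03,0,0],[-0.7,-0.1,4,0,0.03,0,0],[-1,-0.1,6,0,0.03,0,0],[-1,-0.1,6.3,0,0.03,0,0],[-1,-0.1,6.3,0,0.03,0,0]]' 20
python3 -m handwheel '[[0.5,0,0.3,0,0,0,0],[1.2,0,0.75,0,0,0,0],[1.9,0,1.2,0,0,0,0],[2.6,0,1.6,0,0,0,0],[3.3,0,2.05,0,0,0,0],[3.4,0,2.1,0,0,0,0]]'
python3 - <<'E'
from h import *
s=bot.sense();print(s['wrist_force'],torack(s['eef_pos']),s['joint_pos'].round(2))
rel(rk(-.064,-.04,.063),frame(YAW,D(32)))
E
```

```text
time: 19.55
eef_pos: [0.5007, 0.0048, 0.062]
ee_rot: [-2.116, -1.715, -0.601]
wrist_force: [-0.1, -0.3, 0.1]
finger_gap: 0.0005
time: 20.05
eef_pos: [0.5107, 0.0454, 0.0638]
ee_rot: [-2.114, -1.719, -0.607]
wrist_force: [0.8, 0.0, 0.4]
finger_gap: 0.0007
[0.83440186 0.02245487 0.44619737] [-0.14060883 -0.03816042  0.06382051] [ 0.14  0.72  0.06  2.07 -1.12  0.68  0.99]
shift cm [6.45 0.2  4.13] rot [-0.001 -0.001  0.002]  n=2
```

```bash
python3 -m handwheel '[[0.6,0,0.38,0,0,0,0],[1.2,0,0.76,0,0,0,0],[1.8,0,1.14,0,0,0,0],[2.4,0,1.5,0,0,0,0],[3,0,1.9,0,0,0,0],[3.6,0,2.3,0,0,0,0],[4.2,0,2.66,0,0,0,0]]' 20
python3 - <<'E'
from h import *
s=bot.sense();print(s['wrist_force'],torack(s['eef_pos']),s['joint_pos'].round(2))
E
```

```text
time: 20.63
eef_pos: [0.521, 0.0923, 0.0627]
ee_rot: [-2.118, -1.717, -0.605]
wrist_force: [-0.9, -1.5, 0.6]
finger_gap: 0.0004
[-0.94107297 -1.5032432   0.57088809] [-0.09259987 -0.03852867  0.06267747] [ 0.06  0.72  0.03  2.07 -1.17  0.63  0.95]
```

```bash
python3 -m handwheel '[[0.6,0,0.38,0,0,0,0],[1.2,0,0.76,0,0,0,0],[1.8,0,1.14,0,0,0,0],[2.1,0,1.3,0,0,0,0]]' 20
python3 - <<'E'
from h import *
s=bot.sense();print(s['wrist_force'],torack(s['eef_pos']),s['joint_pos'].round(2))
E
```

```text
time: 20.97
eef_pos: [0.526, 0.1173, 0.0628]
ee_rot: [-2.117, -1.717, -0.606]
wrist_force: [-0.6, -1.8, -0.6]
finger_gap: 0.0004
[-0.63081718 -1.75323519 -0.60208538] [-0.06710586 -0.0383061   0.06282238] [ 0.02  0.72  0.02  2.06 -1.2   0.61  0.92]
```

```bash
python3 -m handwheel '[[0.3,0,0.19,0,0,0,0],[0.6,0,0.38,0,0,0,0],[0.8,0,0.5,0,0,0,0]]' 20
python3 - <<'E'
from h import *
s=bot.sense();print(s['wrist_force'],torack(s['eef_pos']))
E
```

```text
time: 21.22
eef_pos: [0.527, 0.1196, 0.0618]
ee_rot: [-2.128, -1.717, -0.599]
wrist_force: [-8.3, -17.0, 12.3]
finger_gap: 0.0006
[ -8.25611653 -16.96182318  12.26327046] [-0.06467355 -0.03876113  0.06178927]
```

```bash
python3 -m handwheel '[[-0.8,0,-0.5,0,0,0,0],[-2,0,-1.5,0,0,0,0],[-4,0,-3.5,0,0,0,0],[-6,0,-6,0,0,0,0],[-7,0,-9,0,0,0,0],[-7,0,-12,0,0,0,0],[-7,0,-14,0,0,0,0],[-7,0,-14,0,0,0,0]]' 20
python3 - <<'E'
from h import *
s=bot.sense();print(s['wrist_force'],torack(s['eef_pos']))
shot("side","s14",5,(180,130,330,240))
shot("top","t14",1.5)
E
```

```text
time: 21.88
eef_pos: [0.502, -0.0098, 0.1475]
ee_rot: [-2.126, -1.717, -0.612]
wrist_force: [0.2, -0.2, -0.5]
finger_gap: 0.0006
[ 0.18464087 -0.24541017 -0.51257857] [-0.19641811 -0.0410058   0.1475365 ]
```

View pics/s14.png

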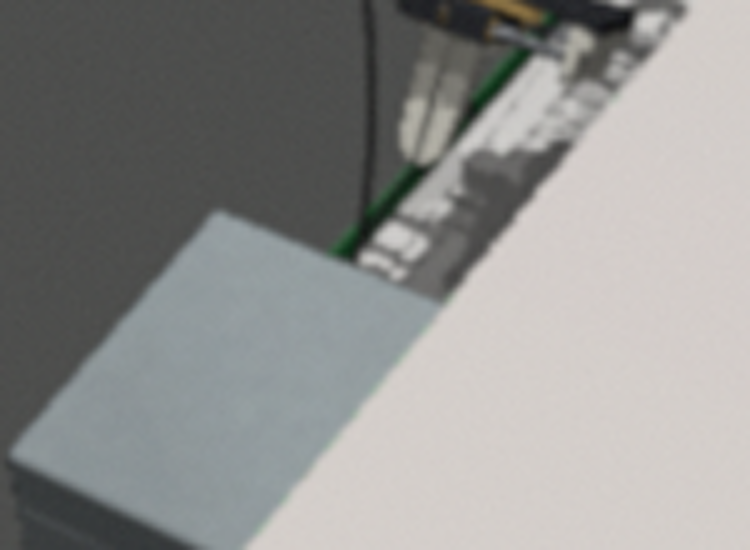

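View pics/t14.png

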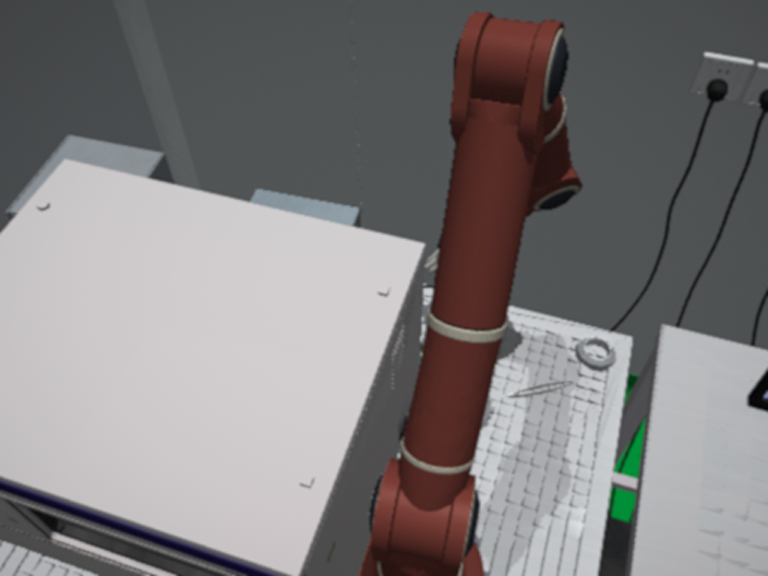

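```bash
python3 - <<'E'
from h import *
bot.job_done(); print(bot.sense()['wrist_force'])
E
```

```text
the job is handed in; nothing more can be done
the job is handed in; nothing more can be done
```

I ran the whole sequence and handed the job in at about 22 s; the card's final position inside the rack was not seen.

- **Tray out:** I pinched the handle (finger gap 13.9 mm, bar 14 mm) and pulled the tray out until it locked. A push back stopped after 3.8 mm at about 9 N.
- **Card:** I gripped it across its 52 mm (gap 51.8 mm) and carried it flat. I lowered it onto the floor between the ribs until the arm felt contact at a TCP height of 0.0459 m, where the floor should be. I placed it at rack x −0.093, with the bed expected at −0.093 to −0.094, and let go.
- **Tray home:** I pressed the key down about 9 mm (10.6 N), pushed the tray in by the key's plate, then by the handle until it stopped at about 17 N. The stop was within 1 mm of where I expected home. I then backed the arm clear; the wrist force was near zero.

**What the last checks did not show:**
- **Hidden parts:** the white cabinet and the overhang hid the tray bed and the key from both cameras. The card's place, the key springing up and the tray being home rest on measured positions, contact forces and the panel and handle pixels, not on a direct view.
- **Bystanders:** in the last top view the tape roll was where it started. I did not check the tub and bottle again, but the arm worked well away from them and felt no contact there.
- **First card grip:** it was about 5 mm too high, so I opened and gripped again lower.
- **Cabinet estimate:** my estimate of the cabinet had the gripper slightly inside it at the start. No contact force appeared, so that disagreement stands.

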